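Push the sample racks home and lock their lanes

ROBOT

A 7-joint arm with a two-finger parallel gripper is mounted at the origin on the work surface. World frame = base frame: x ahead of the robot, y to its left, z up, the work surface at z = 0. Lengths are in m, angles in rad, forces in N, time in s.
With the tool pointing down it reaches from about 0.4 to 0.85 m from the base axis. Payload 4.5 kg.
Tool frame: the origin (TCP) lies midway between the tips of the shut fingers; the grasp point (between the pads) lies 19 mm behind it; z points along the fingers, x is the direction in which the jaws open and shut, and the axes are right-handed (so a half turn about z gives the same grasp; the last joint's range is limited). The gripper opens to 88 mm and grips with 3 to 60 N. Pads are 18 mm wide; open, the fingers measure 123 mm over their backs; the gripper's body (75 mm by 187 mm) begins 45 mm behind the grasp point.
Start: joints at [-1.303, 0.689, -0.195, 1.565, 0.157, 0.902, -0.215], TCP at [0.145, 0.608, 0.239] pointing down, gripper open.
Joint ranges: [-3.01, 3.01], [-0.46, 2.08], [-1.47, 1.51], [0.13, 2.56], [-1, 4.14], [0.04, 2.09], [-2.66, 2.66]. Speed limits (rad/s): [2.57, 2.57, 3.14, 3.14, 3.14, 3.14, 3.14].

INTERFACE

Orientations are given as a unit quaternion [x, y, z, w].
In Python, from plant import r gives the robot as it stands. The module is installed in compiled form; this text tells all that it offers.
- The arm moves only by the tool play_rows, never from a script. Its argument "increments" is a list of rows, each a list of 7 numbers: the opening, from 0 (shut) to 1 (fully open), then the shift along the tool's x, y, z in mm, then the turn, a rotation vector about the tool's x, y, z in rad. In form: [[hand, dx, dy, dz, wx, wy, wz], ...]. A call has exactly 8 rows; each row shifts and turns the pose as measured when the row begins, along the tool's axes as they then stand; what a row does not reach is not made up. A row lasts 1/8 s, in which the tool goes at most 62.5 mm and 10.7 degrees, less where a joint would pass 70% of its speed; a pose out of reach is approached as far as the arm can. A call is refused whole if a number of a shift passes 62.5 or a number of a turn 0.188, either way. A call with a gripper value outside its range is refused whole. The fingers move at their own pace and stop on an object; "grip_force" is the grip in N (left out, the last holds). Time passes only in rows, so rows that do not move let the fingers close, or fill a call up. It gives the time, the measured TCP pose, the force and the opening at its end, in the units of the state.
- r.get_state(): the state, without advancing time (a new reading comes with each control period).
- r.snapshot(name): name is "scene" or "top" or "wrist"; returns the picture (400x640x3 uint8, red, green, blue); there is no depth.
- r.get_calibration(name): a dict with "fx", "fy", "cx", "cy" (pixels), "R" (3x3) and "t" (3): a world point X has camera coordinates R X + t. Camera axes: x right, y down, z forward; pixel columns grow to the right and rows downward; lengths in m; the calibration is good to about 2 mm. A picture is of the moment at which its call begins: read the wrist's pose just before it. get_calibration takes no time and is no camera call; for the wrist camera it gives the pose at the moment of the call.
- r.finish_job(): hands the job in, once; it reports no verdict.
The state is a dict: "clock": time; "q": joint angles; "qd": joint speeds; "joint_torque": joint torques, N m; "tool_pos": TCP position; "eef_rot": TCP orientation; "contact_force": force on the tool from outside, world axes, zero at the start; "moment": the same for the moment, N m; "opening": opening from 0.0 (shut) to 1.0 (fully open).
Only numpy, scipy, OpenCV 4.12 (cv2) and the standard library are available. Lean on these libraries where they do the work, as an engineer would, in place of code of your own. Each camera call takes 0.05 s, during which the arm holds its last target.

TASK

Hold the orange-handled pusher bar and push the three sample racks fully home against the stop of the loader, so that they stand in a straight row; do not touch the racks with the gripper or arm itself. Lay the bar flat on the bench beside the loader and let go of it, then flip the toggle of each lane that holds a rack fully over towards the rack, leaving the toggles of the two empty lanes as they are. Do not disturb the bottle, the jar or the red container.

Things in the scene. Friction and masses are not known exactly. Their poses are not given: they have to be found in the camera images.
- loader: White rack loader fixed to the bench, base 206 mm (its x) by 270 mm (y = -120 to +150 mm). Origin on the bench. Five lanes run along its y, at x = -76, -38, 0, +38, +76 mm (lanes 0 to 4; an empty one holds a flat yellow marker); floor 12 mm above the bench, ribs 6 mm wide between them with tops at 20 mm. Starts turned up to 0.2 rad from the world axes.
- stop (a point): Middle of the stop face that the racks are pushed against (towards the loader's -y): x = 0, y = -30 mm, 26 mm above the bench. It is the front of the toggle housing, which spans y = -120 to -30 mm and is 40 mm high.
- rack0: Loose white sample rack, five tubes with red caps, in any one of the lanes: 28 mm wide (x), 100 mm long (y), solid up to 45 mm, caps up to 80 mm above its underside, about 0.2 kg. Origin: centre of the underside; axes about parallel with the loader's. Fully home, its origin is at y = +20 mm of the loader; it starts 15 to 55 mm short of that.
- rack1: Loose white sample rack, five tubes with purple caps, in any one of the lanes: 28 mm wide (x), 100 mm long (y), solid up to 45 mm, caps up to 80 mm above its underside, about 0.2 kg. Origin: centre of the underside; axes about parallel with the loader's. Fully home, its origin is at y = +20 mm of the loader; it starts 15 to 55 mm short of that.
- rack2: Loose white sample rack, five tubes with green caps, in any one of the lanes: 28 mm wide (x), 100 mm long (y), solid up to 45 mm, caps up to 80 mm above its underside, about 0.2 kg. Origin: centre of the underside; axes about parallel with the loader's. Fully home, its origin is at y = +20 mm of the loader; it starts 15 to 55 mm short of that.
- bar: Loose pusher bar, 0.22 kg, on the bench on the loader's +y side. Aluminium blade 180 mm (its x), 10 mm thick (y = -5 to +5), 40 mm high; orange handle 24 mm wide (x), 40 mm high, from the blade to y = +85 mm. Origin: underside, middle of the blade. Its flat -y face does the pushing; carry the underside 24 mm above the bench to clear the ribs. Starts turned up to 0.35 rad.
- bar_grip (a point): Point in the middle of the bar's handle to grip (24 mm wide along the bar's x), 50 mm from the blade's middle on the bar's +y and 25 mm above the bar's underside.
- toggle0 (a joint): Toggle lever of lane 0 (x = -76 mm of the loader), hinged along the loader's x at y = -75 mm, 42 mm above the bench. 0 = open: leans 0.5 rad from vertical away from the racks (-y); 1.0 rad = locked, its end stop: leans 0.5 rad towards the racks (+y). Starts at 0 to 0.1 and stays where it is left (friction, about 1 N at the tip).
- toggle1 (a joint): Toggle lever of lane 1 (x = -38 mm of the loader), hinged along the loader's x at y = -75 mm, 42 mm above the bench. 0 = open: leans 0.5 rad from vertical away from the racks (-y); 1.0 rad = locked, its end stop: leans 0.5 rad towards the racks (+y). Starts at 0 to 0.1 and stays where it is left (friction, about 1 N at the tip).
- toggle2 (a joint): Toggle lever of lane 2 (x = 0 mm of the loader), hinged along the loader's x at y = -75 mm, 42 mm above the bench. 0 = open: leans 0.5 rad from vertical away from the racks (-y); 1.0 rad = locked, its end stop: leans 0.5 rad towards the racks (+y). Starts at 0 to 0.1 and stays where it is left (friction, about 1 N at the tip).
- toggle3 (a joint): Toggle lever of lane 3 (x = 38 mm of the loader), hinged along the loader's x at y = -75 mm, 42 mm above the bench. 0 = open: leans 0.5 rad from vertical away from the racks (-y); 1.0 rad = locked, its end stop: leans 0.5 rad towards the racks (+y). Starts at 0 to 0.1 and stays where it is left (friction, about 1 N at the tip).
- toggle4 (a joint): Toggle lever of lane 4 (x = 76 mm of the loader), hinged along the loader's x at y = -75 mm, 42 mm above the bench. 0 = open: leans 0.5 rad from vertical away from the racks (-y); 1.0 rad = locked, its end stop: leans 0.5 rad towards the racks (+y). Starts at 0 to 0.1 and stays where it is left (friction, about 1 N at the tip).
- toggle0_tip (a point): Middle of the top end of lane 0's toggle, 70 mm from its hinge. The blue paddle is 18 mm wide (along the row), 10 mm thick and 32 mm long, on a steel stem 10 mm thick.
- toggle1_tip (a point): Middle of the top end of lane 1's toggle, 70 mm from its hinge. The blue paddle is 18 mm wide (along the row), 10 mm thick and 32 mm long, on a steel stem 10 mm thick.
- toggle2_tip (a point): Middle of the top end of lane 2's toggle, 70 mm from its hinge. The blue paddle is 18 mm wide (along the row), 10 mm thick and 32 mm long, on a steel stem 10 mm thick.
- toggle3_tip (a point): Middle of the top end of lane 3's toggle, 70 mm from its hinge. The blue paddle is 18 mm wide (along the row), 10 mm thick and 32 mm long, on a steel stem 10 mm thick.
- toggle4_tip (a point): Middle of the top end of lane 4's toggle, 70 mm from its hinge. The blue paddle is 18 mm wide (along the row), 10 mm thick and 32 mm long, on a steel stem 10 mm thick.
- bottle: Bystander: loose white bottle with a blue cap, 64 mm across, 120 mm tall, on the bench on the loader's -y side. Origin: centre of the underside.
- sharps: Bystander: loose red waste container 94 x 134 x 94 mm on the loader's -y side. Origin: centre of the underside.
- jar: Bystander: loose amber jar, 60 mm across, 80 mm tall, beyond the far end of the bar. Origin: centre of the underside.

How it is judged:
By the outcome, as a careful person would: the job done as asked, in the order asked, and still so for the second after the job is handed in, with the robot touching nothing.
It also fails if it takes over 72 s, if anything falls off the work surface, if the arm or the gripper's body presses on something with over 40 N, if the wrist force passes 120 N, or if a joint passes its speed limit or range.

## Working session

There is one attempt and no reset: what is moved stays moved. The work goes in short steps, Python scripts to look and compute and a tool call to move; the robot and the scene stay as the last step left them, time stands still between calls to the robot, and variables do not carry over. Pictures are saved under pics/ and viewed, and the job is handed in when it is done.

Besides the shell and the picture viewer there is one more tool, called after "Emit:" as name(argument=value, ...) on one line, values as JSON. play_rows: Moves the arm, as the interface text tells. Its arguments: {"type":"object","properties":{"increments":{"type":"array"},"grip_force":{"type":"number"}},"required":["increments"]}

```bash
mkdir -p pics; python3 - <<'E'
from plant import r
import cv2
print(r.get_state())
for n in ["scene","top"]:
    im=r.snapshot(n); cv2.imwrite(f"pics/{n}0.png",im[:,:,::-1])
    print(n,r.get_calibration(n))
E
```

```text
{'clock': 0.0, 'q': array([-1.30320357,  0.68996033, -0.19449584,  1.56633078,  0.15729254,
        0.90248967, -0.21504894]), 'qd': array([-0.00036947, -0.00094266,  0.00108583, -0.00169161, -0.00048515,
        0.00045067,  0.00083039]), 'joint_torque': array([-7.86244509e-04, -5.27566731e+01, -1.26719546e+00, -1.53433156e+01,
       -5.26569388e-02,  6.45790278e-03,  1.75086702e-04]), 'tool_pos': array([0.14470447, 0.60737813, 0.23792786]), 'eef_rot': array([ 7.84715139e-01,  6.19855904e-01, -6.61271210e-04,  6.09607428e-04]), 'contact_force': array([ 0.96567912, -0.27812937,  0.81860999]), 'moment': array([0.00915861, 0.01268744, 0.01349005]), 'opening': 1.002181397168592}
scene {'fx': 458.3717783553469, 'fy': 458.3717783553469, 'cx': 325.1110352421923, 'cy': 204.44211272633183, 'R': array([[-0.09917192,  0.99500658,  0.01126205],
       [ 0.7600384 ,  0.08304812, -0.64454995],
       [-0.64226673, -0.05536166, -0.76447926]]), 't': array([ 0.08233226, -0.36438324,  1.49369894])}
top {'fx': 430.69312620708524, 'fy': 430.69312620708524, 'cx': 323.1590213057978, 'cy': 190.4977488459148, 'R': array([[ 0.00414124, -0.99987834,  0.01503823],
       [-0.99857154, -0.004936  , -0.05320253],
       [ 0.05327029, -0.01479642, -0.9984705 ]]), 't': array([-0.03495245,  0.5393622 ,  1.2827166 ])}
```

View pics/scene0.png

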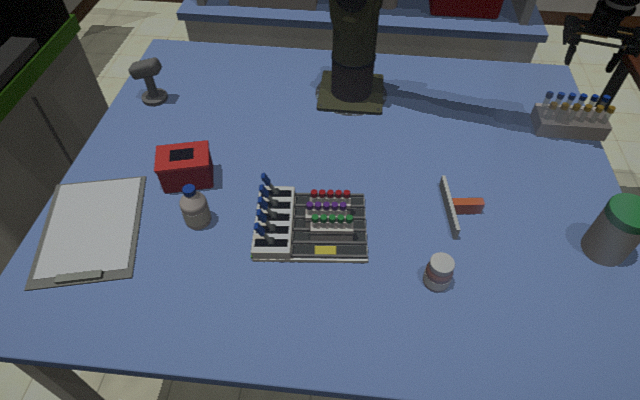

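View pics/top0.png

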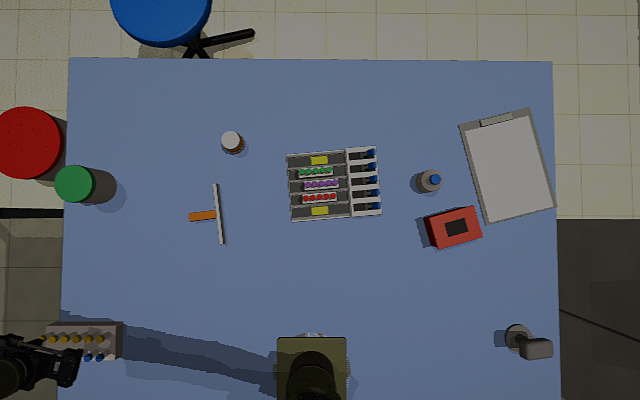

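The racks are in the three middle lanes and the bar is at +y (left in the top view). I'll enlarge the crops to measure.

```bash
python3 - <<'E'
import cv2
im=cv2.imread("pics/top0.png")
cv2.imwrite("pics/a.png",cv2.resize(im[135:235,275:395],None,fx=6,fy=6,interpolation=cv2.INTER_CUBIC))
cv2.imwrite("pics/b.png",cv2.resize(im[120:250,180:255],None,fx=4.6,fy=4.6,interpolation=cv2.INTER_CUBIC))
E
```

```text
(no output)
```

View pics/a.png

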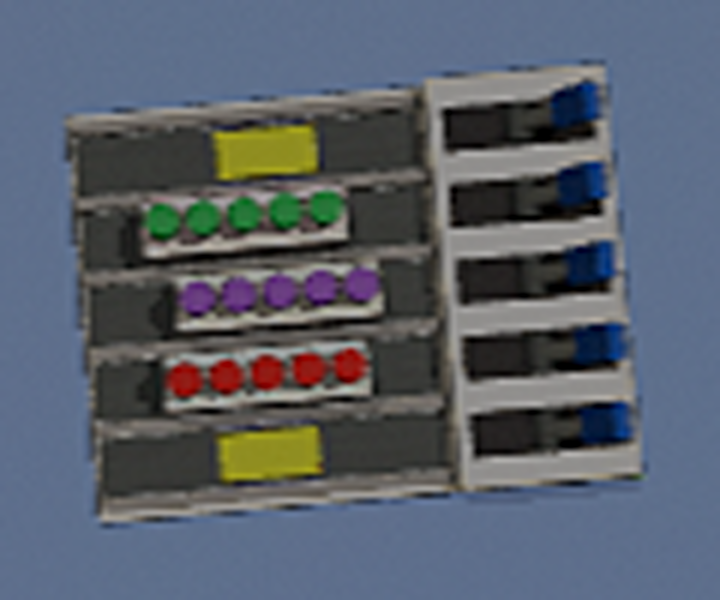

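View pics/b.png

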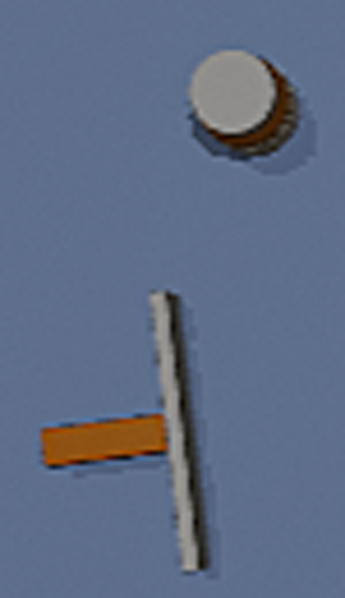

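```bash
cat > h.py <<'E'
from plant import r
import numpy as np, cv2
from scipy.optimize import least_squares
from scipy.spatial.transform import Rotation as Ro
def ray(n,px,z,cal=None):
    c=cal or r.get_calibration(n); R=c["R"];t=c["t"]
    d=R.T@np.array([(px[0]-c["cx"])/c["fx"],(px[1]-c["cy"])/c["fy"],1]); o=-R.T@t
    return o+d*(z-o[2])/d[2]
def fit(loc,wld):
    loc=np.array(loc)[:,:2];wld=np.array(wld)[:,:2]
    def T(p): c,s=np.cos(p[2]),np.sin(p[2]); return loc@np.array([[c,s],[-s,c]])+p[:2]
    f=lambda p:(T(p)-wld).ravel()
    s=least_squares(f,[*wld.mean(0),0]); return s.x, f(s.x).reshape(-1,2)
def proj(n,X):
    c=r.get_calibration(n);p=c["R"]@np.array(X)+c["t"];return np.array([c["fx"]*p[0]/p[2]+c["cx"],c["fy"]*p[1]/p[2]+c["cy"]])
E
python3 - <<'E'
from h import *
np.set_printoptions(precision=4,suppress=True)
A=lambda x,y,z:ray("top",(275+(x+.5)/6-.5,135+(y+.5)/6-.5),z)
B=lambda x,y,z:ray("top",(180+(x+.5)/4.6-.5,120+(y+.5)/4.6-.5),z)
p,e=fit([(.103,-.03),(.103,-.12),(-.103,-.12),(-.103,-.03),(.103,.15),(-.103,.15)],
 [A(424,82,.04),A(605,65,.04),A(641,475,.04),A(462,488,.04),A(66,117,.02),A(100,519,.02)])
print("loader",p);print(e*1000)
L=p
p,e=fit([(.09,.0),(-.09,0),(.012,.085),(-.012,.085)],[B(159,292,.04),B(191,570,.04),B(41,429,.04),B(43,466,.04)])
print("bar",p);print(e*1000)
c,s=np.cos(p[2]),np.sin(p[2]);print("grip",p[:2]+[-s*.05,c*.05])
print("jar",B(233,92,.08))
R=Ro.from_quat(r.get_state()["eef_rot"]).as_matrix();print(R)
c,s=np.cos(L[2]),np.sin(L[2]);M=np.array([[c,-s],[s,c]])
for nm,uv in [("green",[(162,221),(325,208)]),("purple",[(198,298),(362,285)]),("red",[(185,380),(350,365)])]:
    q=[A(*u,.092)[:2] for u in uv]; print(nm,M.T@((q[0]+q[1])/2-L[:2]))
E
```

```text
loader [ 0.5612 -0.0769  0.0898]
[[ 2.2651 -0.2756]
 [ 1.2719 -0.094 ]
 [-0.9562 -1.3008]
 [-2.2872  0.2143]
 [ 1.8994  0.6341]
 [-2.193   0.8221]]
bar [0.4699 0.2772 0.1308]
[[ 0.7049  0.0053]
 [-0.7786 -0.0917]
 [ 0.1764  0.7306]
 [-0.1027 -0.6442]]
grip [0.4634 0.3268]
jar [0.6809 0.2356 0.08  ]
[[ 0.2316  0.9728 -0.0003]
 [ 0.9728 -0.2316 -0.0016]
 [-0.0016  0.0001 -1.    ]]
green [0.0374 0.0653]
purple [-0.0004  0.0512]
red [-0.0381  0.0604]
```

```bash
cat >> h.py <<'E'
L=np.array([.5612,-.0769,.0898])
def l2w(x,y):
    c,s=np.cos(L[2]),np.sin(L[2]); return L[:2]+np.array([c*x-s*y,s*x+c*y])
def w2l(p):
    c,s=np.cos(L[2]),np.sin(L[2]); d=np.array(p[:2])-L[:2]; return np.array([c*d[0]+s*d[1],-s*d[0]+c*d[1]])
def rows(tgt,yaw,n,hand,pad=8):
    s=r.get_state(); p=np.array(s["tool_pos"]); R=Ro.from_quat(s["eef_rot"])
    Rt=Ro.from_matrix(np.array([[np.cos(yaw),np.sin(yaw),0],[np.sin(yaw),-np.cos(yaw),0],[0,0,-1]]))
    w=(R.inv()*Rt).as_rotvec()/n; d=(np.array(tgt)-p)/n; o=[]
    for i in range(n):
        o.append([hand]+[round(float(v)*1000,1) for v in R.inv().apply(d)]+[round(float(v),3) for v in w]); R=R*Ro.from_rotvec(w)
    while len(o)%pad: o.append([hand]+[0]*6)
    st(); 
    for a in o: print(a)
def st():
    s=r.get_state(); R=Ro.from_quat(s["eef_rot"]).as_matrix()
    print("t %.2f"%s["clock"],"pos",np.round(s["tool_pos"],4),"loader",np.round(w2l(s["tool_pos"]),4),"yaw %.4f"%np.arctan2(R[1,0],R[0,0]),"z",np.round(R[:,2],3),"F",np.round(s["contact_force"],1),"M",np.round(s["moment"],2),"op %.3f"%s["opening"])
E
python3 - <<'E'
from h import *
c,s=np.cos(.1308),np.sin(.1308)
print([.4699-s*.054,.2772+c*.054])
rows([.4699-s*.054,.2772+c*.054,.12],.1308,10,1,1)
E
```

```text
[np.float64(0.462856923069375), np.float64(0.33073872493204615)]
t 0.10 pos [0.1447 0.6074 0.238 ] loader [-0.3534  0.7189] yaw 1.3370 z [-0.    -0.002 -1.   ] F [ 0.3 -0.2  0.5] M [ 0.02 -0.03  0.01] op 0.999
[1, -19.5, 37.4, 11.8, 0.0, 0.0, 0.121]
[1, -14.9, 39.4, 11.8, 0.0, 0.0, 0.121]
[1, -10.0, 40.9, 11.8, 0.0, 0.0, 0.121]
[1, -5.0, 41.9, 11.8, 0.0, 0.0, 0.121]
[1, 0.0, 42.2, 11.8, 0.0, 0.0, 0.121]
[1, 5.1, 41.8, 11.8, 0.0, 0.0, 0.121]
[1, 10.1, 40.9, 11.8, 0.0, 0.0, 0.121]
[1, 14.9, 39.4, 11.8, 0.0, 0.0, 0.121]
[1, 19.6, 37.3, 11.8, 0.0, 0.0, 0.121]
[1, 23.9, 34.7, 11.8, 0.0, 0.0, 0.121]
```

Emit:
play_rows(increments=[[1,-19.5,37.4,11.8,0,0,0.121],[1,-14.9,39.4,11.8,0,0,0.121],[1,-10,40.9,11.8,0,0,0.121],[1,-5,41.9,11.8,0,0,0.121],[1,0,42.2,11.8,0,0,0.121],[1,5.1,41.8,11.8,0,0,0.121],[1,10.1,40.9,11.8,0,0,0.121],[1,14.9,39.4,11.8,0,0,0.121]])

```text
clock: 1.1
tool_pos: [0.3988, 0.3796, 0.1384]
eef_rot: [0.985, 0.172, -0.002, -0.0]
contact_force: [-0.3, 0.3, 0.8]
opening: 0.998
```

```bash
python3 - <<'E'
from h import *
rows([.4629,.3307,.12],.1308,6,1)
E
```

```text
t 1.10 pos [0.3988 0.3796 0.1384] loader [-0.1208  0.4692] yaw 0.3466 z [-0.004 -0.    -1.   ] F [-0.3  0.3  0.8] M [-0.05 -0.    0.04] op 0.998
[1, 7.3, 11.3, 3.0, -0.0, 0.001, 0.036]
[1, 7.7, 11.0, 3.0, -0.0, 0.001, 0.036]
[1, 8.1, 10.7, 3.0, -0.0, 0.001, 0.036]
[1, 8.5, 10.4, 3.1, -0.0, 0.001, 0.036]
[1, 8.8, 10.1, 3.1, -0.0, 0.001, 0.036]
[1, 9.2, 9.8, 3.1, -0.0, 0.001, 0.036]
[1, 0, 0, 0, 0, 0, 0]
[1, 0, 0, 0, 0, 0, 0]
```

Emit:
play_rows(increments=[[1,7.3,11.3,3,0,0.001,0.036],[1,7.7,11,3,0,0.001,0.036],[1,8.1,10.7,3,0,0.001,0.036],[1,8.5,10.4,3,0,0.001,0.036],[1,8.8,10.1,3,0,0.001,0.036],[1,9.2,9.8,3,0,0.001,0.036],[1,0,0,0,0,0,0],[1,0,0,0,0,0,0]])

```text
clock: 2.1
tool_pos: [0.4657, 0.3287, 0.1188]
eef_rot: [0.998, 0.06, 0.0, -0.001]
contact_force: [-0.3, 0.5, 0.2]
opening: 0.998
```

```bash
python3 - <<'E'
from h import *
st(); print(r.get_calibration("wrist"))
cv2.imwrite("pics/w1.png",r.snapshot("wrist")[:,:,::-1])
E
```

```text
t 2.10 pos [0.4657 0.3287 0.1188] loader [-0.0588  0.4125] yaw 0.1201 z [ 0.     0.001 -1.   ] F [-0.3  0.5  0.2] M [-0.02  0.06 -0.  ] op 0.998
{'fx': 353.2893489650566, 'fy': 353.2893489650566, 'cx': 323.6445776472529, 'cy': 196.14522624780383, 'R': array([[ 9.92844402e-01,  1.19413712e-01,  5.98816753e-04],
       [ 1.14371664e-01, -9.52341225e-01,  2.82781390e-01],
       [ 3.43382533e-02, -2.80689433e-01, -9.59184199e-01]]), 't': array([-0.50178998,  0.25496835,  0.35116404])}
```

View pics/w1.png

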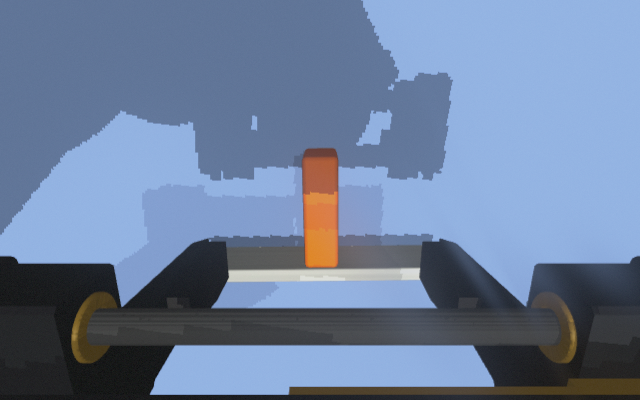

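```bash
python3 - <<'E'
from h import *
for px in [(304,155),(337,155),(305,266),(338,266),(229,268),(419,268)]: print(px,ray("wrist",px,.04))
rows([.4629,.3307,.04],.1308,7,1)
E
```

```text
(304, 155) [0.44930446 0.36117816 0.04      ]
(337, 155) [0.47034189 0.36370513 0.04      ]
(305, 266) [0.4581929  0.28277076 0.04      ]
(338, 266) [0.48130182 0.28554034 0.04      ]
(229, 268) [0.40505514 0.27482686 0.04      ]
(419, 268) [0.53834455 0.29080075 0.04      ]
t 2.15 pos [0.4657 0.3286 0.1188] loader [-0.0587  0.4124] yaw 0.1201 z [ 0.     0.001 -1.   ] F [ 0.3 -0.1 -0.9] M [-0.13 -0.    0.01] op 1.000
[1, -0.4, -0.3, 11.3, -0.0, -0.0, -0.002]
[1, -0.4, -0.3, 11.3, -0.0, -0.0, -0.002]
[1, -0.4, -0.3, 11.3, -0.0, -0.0, -0.002]
[1, -0.4, -0.3, 11.3, -0.0, -0.0, -0.002]
[1, -0.4, -0.3, 11.3, -0.0, -0.0, -0.002]
[1, -0.4, -0.3, 11.3, -0.0, -0.0, -0.002]
[1, -0.4, -0.4, 11.3, -0.0, -0.0, -0.002]
[1, 0, 0, 0, 0, 0, 0]
```

Emit:
play_rows(increments=[[1,-0.4,-0.3,16,0,0,-0.001],[1,-0.4,-0.3,16,0,0,-0.001],[1,-0.4,-0.3,16,0,0,-0.001],[1,-0.4,-0.3,16,0,0,-0.001],[1,-0.4,-0.3,16,0,0,-0.001],[1,-0.3,-0.3,16,0,0,-0.001],[1,0,0,10,0,0,0],[1,0,0,0,0,0,0]])

```text
clock: 3.15
tool_pos: [0.4611, 0.331, 0.0037]
eef_rot: [0.998, 0.064, -0.001, -0.0]
contact_force: [0.4, -0.6, 0.1]
opening: 1.0
```

```bash
python3 - <<'E'
from h import *
st()
E
```

```text
t 3.15 pos [0.4611 0.331  0.0037] loader [-0.0631  0.4153] yaw 0.1290 z [-0.002  0.001 -1.   ] F [ 0.4 -0.6  0.1] M [-0.06  0.08 -0.  ] op 1.000
```

Emit:
play_rows(increments=[[1,1,0,-5,0,0,0],[1,0,0,0,0,0,0],[0.4,0,0,0,0,0,0],[0.1,0,0,0,0,0,0],[0,0,0,0,0,0,0],[0,0,0,0,0,0,0],[0,0,0,0,0,0,0],[0,0,0,0,0,0,0]], grip_force=50)

```text
clock: 4.15
tool_pos: [0.4634, 0.3319, 0.011]
eef_rot: [0.998, 0.064, 0.0, -0.001]
contact_force: [0.6, -0.5, 0.1]
opening: 0.342
```

```bash
python3 - <<'E'
from h import *
st()
E
```

```text
t 4.15 pos [0.4634 0.3319 0.011 ] loader [-0.0608  0.4159] yaw 0.1287 z [ 0.001  0.003 -1.   ] F [ 0.6 -0.5  0.1] M [-0.14  0.03  0.04] op 0.342
```

Emit:
play_rows(increments=[[0,0,0,0,0,0,0],[0,0,0,0,0,0,0],[0,0,0,0,0,0,0],[0,0,0,0,0,0,0],[0,0,0,0,0,0,0],[0,0,0,0,0,0,0],[0,0,0,0,0,0,0],[0,0,0,0,0,0,0]])

```text
clock: 5.15
tool_pos: [0.4634, 0.332, 0.0109]
eef_rot: [0.998, 0.064, 0.0, -0.001]
contact_force: [0.3, -0.0, 0.7]
opening: 0.269
```

```bash
python3 - <<'E'
from h import *
rows([*(np.array(r.get_state()["tool_pos"][:2])),r.get_state()["tool_pos"][2]+.045],.1287,6,0)
cv2.imwrite("pics/w2.png",r.snapshot("wrist")[:,:,::-1])
E
```

```text
t 5.15 pos [0.4634 0.332  0.0109] loader [-0.0608  0.416 ] yaw 0.1288 z [ 0.     0.003 -1.   ] F [ 0.3 -0.   0.7] M [-0.06  0.08  0.  ] op 0.269
[0, 0.0, -0.0, -7.5, -0.0, -0.0, 0.0]
[0, 0.0, -0.0, -7.5, -0.0, -0.0, 0.0]
[0, 0.0, -0.0, -7.5, -0.0, -0.0, 0.0]
[0, 0.0, -0.0, -7.5, -0.0, -0.0, 0.0]
[0, 0.0, -0.0, -7.5, -0.0, -0.0, 0.0]
[0, 0.0, -0.0, -7.5, -0.0, -0.0, 0.0]
[0, 0, 0, 0, 0, 0, 0]
[0, 0, 0, 0, 0, 0, 0]
```

View pics/w2.png

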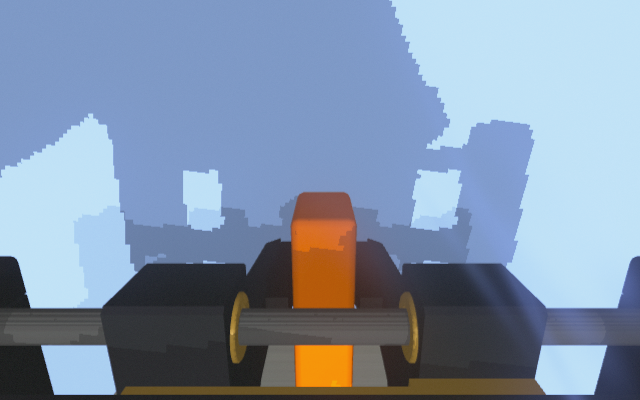

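Handle gripped (the opening reads 24 mm, and the handle sits centred between the pads at columns 295–352). Lifting.

Emit:
play_rows(increments=[[0,0,0,-6,0,0,0],[0,0,0,-8,0,0,0],[0,0,0,-8,0,0,0],[0,0,0,-8,0,0,0],[0,0,0,-8,0,0,0],[0,0,0,-5,0,0,0],[0,0,0,0,0,0,0],[0,0,0,0,0,0,0]])

```text
clock: 6.2
tool_pos: [0.463, 0.3317, 0.0571]
eef_rot: [0.998, 0.064, 0.0, -0.001]
contact_force: [0.8, -0.3, -2.8]
opening: 0.272
```

```bash
python3 - <<'E'
from h import *
st()
cv2.imwrite("pics/s1.png",r.snapshot("scene")[:,:,::-1])
cv2.imwrite("pics/t1.png",r.snapshot("top")[:,:,::-1])
a=cv2.imread("pics/s1.png")[120:320,230:530];b=cv2.imread("pics/t1.png")[120:300,170:410]
cv2.imwrite("pics/s1c.png",cv2.resize(a,None,fx=2.6,fy=2.6));cv2.imwrite("pics/t1c.png",cv2.resize(b,None,fx=3.3,fy=3.3))
# blade middle in loader coordinates wrt tool: relative yaw
yaw=L[2]
# target: blade centre at loader (0,.175), grip .055 behind
rows([*l2w(0.0,.175+.055),.048],yaw,8,0)
E
```

```text
t 6.20 pos [0.463  0.3317 0.0571] loader [-0.0612  0.4157] yaw 0.1288 z [ 0.     0.003 -1.   ] F [ 0.8 -0.3 -2.8] M [-0.04  0.1  -0.04] op 0.272
t 6.30 pos [0.4629 0.3317 0.057 ] loader [-0.0612  0.4157] yaw 0.1288 z [-0.     0.002 -1.   ] F [-0.4 -0.8 -2.2] M [-0.04  0.05 -0.06] op 0.264
[0, 6.7, 23.5, 1.1, -0.0, -0.0, 0.005]
[0, 6.9, 23.5, 1.1, -0.0, -0.0, 0.005]
[0, 7.0, 23.4, 1.1, -0.0, -0.0, 0.005]
[0, 7.1, 23.4, 1.1, -0.0, -0.0, 0.005]
[0, 7.2, 23.4, 1.1, -0.0, -0.0, 0.005]
[0, 7.3, 23.3, 1.1, -0.0, -0.0, 0.005]
[0, 7.4, 23.3, 1.1, -0.0, -0.0, 0.005]
[0, 7.5, 23.3, 1.1, -0.0, -0.0, 0.005]
```

View pics/s1c.png

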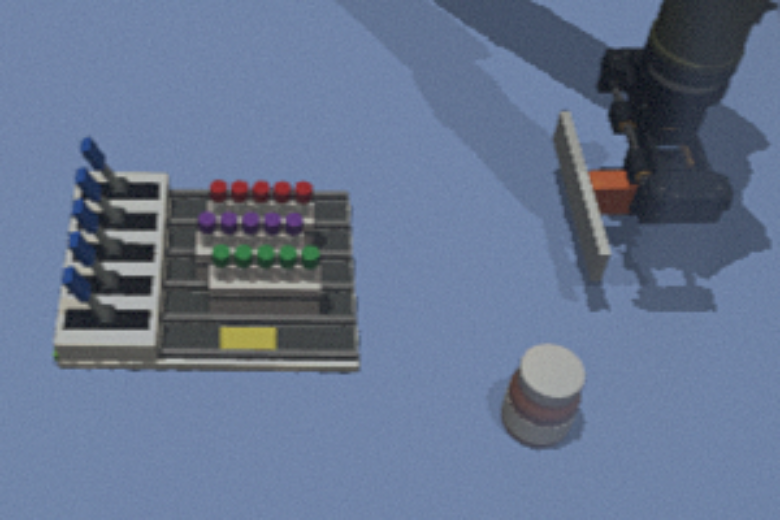

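View pics/t1c.png

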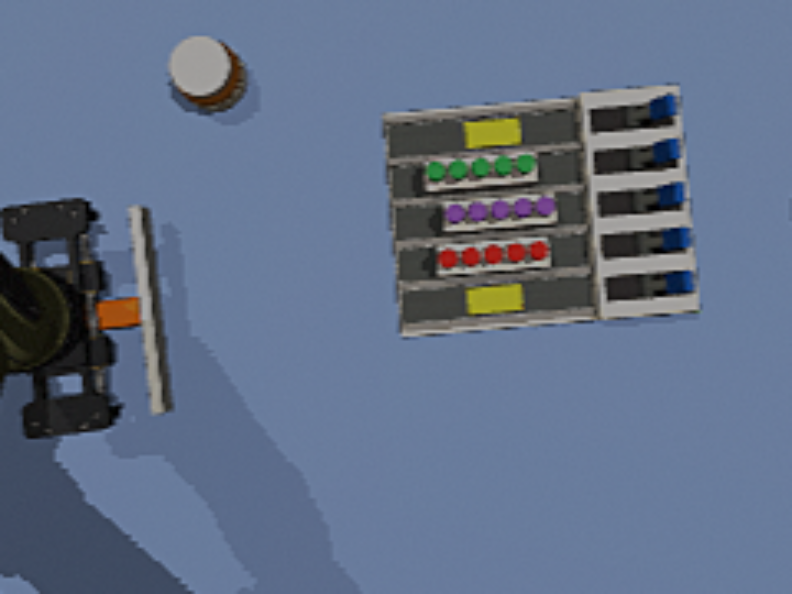

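```bash
python3 - <<'E'
from h import *
C=lambda x,y,z:ray("top",(170+(x+.5)/3.3-.5,120+(y+.5)/3.3-.5),z)
p,e=fit([(.09,0),(-.09,0)],[C(140,207,.086),C(161,412,.086)])
print(p,e*1000)
s=r.get_state();c,q=np.cos(p[2]),np.sin(p[2]);d=s["tool_pos"][:2]-p[:2];print("tool in bar",c*d[0]+q*d[1],-q*d[0]+c*d[1])
E
```

```text
[0.46956419 0.27345115 0.1191254 ] [[ 1.70310202  0.20384634]
 [-1.70310202 -0.20384634]]
tool in bar 0.00034424467350352515 0.05859108242186719
```

Emit:
play_rows(increments=[[0,6.7,23.5,0,0,0,0.005],[0,6.9,23.5,0,0,0,0.005],[0,7,23.4,0,0,0,0.005],[0,7.1,23.4,0,0,0,0.005],[0,7.2,23.4,0,0,0,0.005],[0,7.3,23.3,0,0,0,0.005],[0,4,12,0,0,0,0.005],[0,0,0,0,0,0,0.004]])

```text
clock: 7.3
tool_pos: [0.527, 0.1821, 0.054]
eef_rot: [0.999, 0.045, -0.002, -0.001]
contact_force: [-0.8, -0.4, -2.5]
opening: 0.265
```

```bash
python3 - <<'E'
from h import *
rows([*l2w(0.0,.175+.055),.040],L[2],5,0)
E
```

```text
t 7.30 pos [0.527  0.1821 0.054 ] loader [-0.0108  0.2611] yaw 0.0907 z [-0.003  0.002 -1.   ] F [-0.8 -0.4 -2.5] M [ 0.03  0.06 -0.05] op 0.265
[0, 2.2, 6.2, 2.8, -0.0, 0.001, 0.0]
[0, 2.2, 6.2, 2.8, -0.0, 0.001, 0.0]
[0, 2.2, 6.2, 2.8, -0.0, 0.001, 0.0]
[0, 2.2, 6.2, 2.8, -0.0, 0.001, 0.0]
[0, 2.2, 6.2, 2.8, -0.0, 0.001, 0.0]
[0, 0, 0, 0, 0, 0, 0]
[0, 0, 0, 0, 0, 0, 0]
[0, 0, 0, 0, 0, 0, 0]
```

Emit:
play_rows(increments=[[0,2.2,6.2,2.5,0,0.001,0],[0,2.2,6.2,2.5,0,0.001,0],[0,2.2,6.2,2.5,0,0.001,0],[0,2.2,6.2,2.5,0,0,0],[0,2.2,5,2.5,0,0,0],[0,0,0,1,0,0,0],[0,0,0,0,0,0,0],[0,0,0,0,0,0,0]])

```text
clock: 8.3
tool_pos: [0.5403, 0.1553, 0.0391]
eef_rot: [0.999, 0.048, -0.001, -0.002]
contact_force: [-0.3, -0.3, -2.5]
opening: 0.266
```

```bash
python3 - <<'E'
from h import *
cv2.imwrite("pics/s2.png",r.snapshot("scene")[:,:,::-1])
cv2.imwrite("pics/t2.png",r.snapshot("top")[:,:,::-1])
a=cv2.imread("pics/s2.png")[140:300,240:480];b=cv2.imread("pics/t2.png")[130:250,230:400]
cv2.imwrite("pics/s2c.png",cv2.resize(a,None,fx=3.3,fy=3.3));cv2.imwrite("pics/t2c.png",cv2.resize(b,None,fx=4.7,fy=4.7))
rows([*l2w(0.0,.073+.055),.037],L[2],16,0)
E
```

```text
t 8.40 pos [0.5403 0.1553 0.0391] loader [-0.      0.2332] yaw 0.0954 z [-0.001  0.005 -1.   ] F [-1.   0.8 -2.3] M [-0.05 -0.02  0.03] op 0.267
[0, -0.0, 6.6, 0.1, -0.0, 0.0, 0.0]
[0, -0.0, 6.6, 0.1, -0.0, 0.0, 0.0]
[0, -0.0, 6.6, 0.1, -0.0, 0.0, 0.0]
[0, -0.0, 6.6, 0.1, -0.0, 0.0, 0.0]
[0, -0.0, 6.6, 0.1, -0.0, 0.0, 0.0]
[0, -0.0, 6.6, 0.1, -0.0, 0.0, 0.0]
[0, -0.0, 6.6, 0.1, -0.0, 0.0, 0.0]
[0, -0.0, 6.6, 0.1, -0.0, 0.0, 0.0]
[0, -0.0, 6.6, 0.1, -0.0, 0.0, 0.0]
[0, -0.0, 6.6, 0.1, -0.0, 0.0, 0.0]
[0, -0.0, 6.6, 0.1, -0.0, 0.0, 0.0]
[0, -0.0, 6.6, 0.1, -0.0, 0.0, 0.0]
[0, -0.0, 6.6, 0.1, -0.0, 0.0, 0.0]
[0, -0.0, 6.6, 0.1, -0.0, 0.0, 0.0]
[0, -0.0, 6.6, 0.1, -0.0, 0.0, 0.0]
[0, -0.0, 6.6, 0.1, -0.0, 0.0, 0.0]
```

View pics/s2c.png

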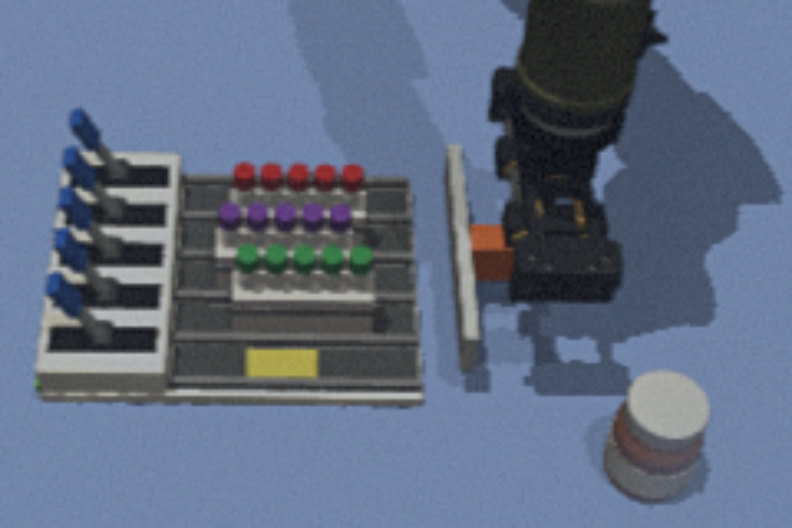

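View pics/t2c.png

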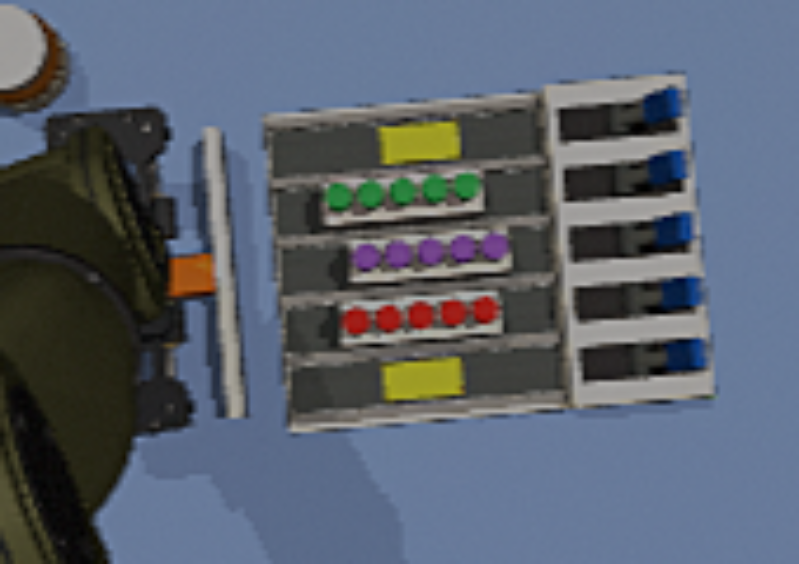

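Emit:
play_rows(increments=[[0,0,6,0,0,0,0],[0,0,8,0.3,0,0,0],[0,0,8,0.3,0,0,0],[0,0,8,0.3,0,0,0],[0,0,8,0.3,0,0,0],[0,0,8,0,0,0,0],[0,0,8,0,0,0,0],[0,0,6,0,0,0,0]])

```text
clock: 9.4
tool_pos: [0.5464, 0.0914, 0.0377]
eef_rot: [0.999, 0.048, -0.0, -0.002]
contact_force: [-0.7, 2.6, -1.8]
opening: 0.265
```

```bash
python3 - <<'E'
from h import *
rows([*l2w(0.0,.075+.057),.038],.0945,6,0)
E
```

```text
t 9.40 pos [0.5464 0.0914 0.0377] loader [0.0004 0.1689] yaw 0.0951 z [-0.001  0.005 -1.   ] F [-0.7  2.6 -1.8] M [ 0.51  0.12 -0.05] op 0.265
[0, -0.1, 6.2, -0.1, -0.001, 0.0, 0.0]
[0, -0.1, 6.2, -0.1, -0.001, 0.0, 0.0]
[0, -0.1, 6.2, -0.1, -0.001, 0.0, 0.0]
[0, -0.1, 6.2, -0.1, -0.001, 0.0, 0.0]
[0, -0.1, 6.2, -0.1, -0.001, 0.0, 0.0]
[0, -0.1, 6.2, -0.1, -0.001, 0.0, 0.0]
[0, 0, 0, 0, 0, 0, 0]
[0, 0, 0, 0, 0, 0, 0]
```

Emit:
play_rows(increments=[[0,0,5,0,0,0,0],[0,0,5,0,0,0,0],[0,0,5,0,0,0,0],[0,0,5,0,0,0,0],[0,0,4,0,0,0,0],[0,0,3,0,0,0,0],[0,0,1,0,0,0,0],[0,0,0,0,0,0,0]])

```text
clock: 10.4
tool_pos: [0.5493, 0.0672, 0.0379]
eef_rot: [0.999, 0.05, 0.0, -0.006]
contact_force: [-0.8, 5.3, -0.3]
opening: 0.263
```

```bash
python3 - <<'E'
from h import *
st()
cv2.imwrite("pics/t3.png",r.snapshot("top")[:,:,::-1])
b=cv2.imread("pics/t3.png")[135:235,275:395]
cv2.imwrite("pics/t3c.png",cv2.resize(b,None,fx=6,fy=6,interpolation=cv2.INTER_CUBIC))
E
```

```text
t 10.40 pos [0.5493 0.0672 0.0379] loader [0.0011 0.1446] yaw 0.0993 z [-0.     0.011 -1.   ] F [-0.8  5.3 -0.3] M [ 0.75  0.25 -0.04] op 0.263
```

View pics/t3c.png

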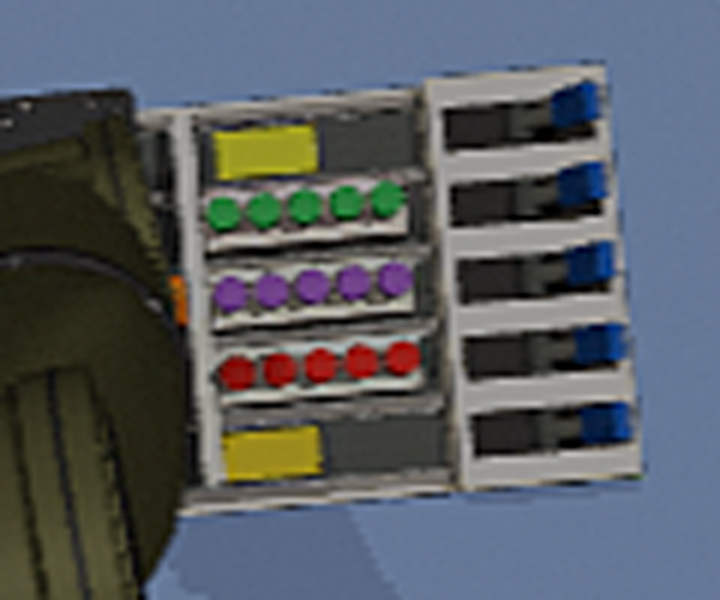

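Emit:
play_rows(increments=[[0,0,3,0,-0.004,0,0.002],[0,0,3,0,-0.004,0,0.002],[0,0,3,0,-0.003,0,0.001],[0,0,3,0,-0.002,0,0.001],[0,0,2,0,-0.002,0,0.001],[0,0,2,0,-0.002,0,0],[0,0,1,0,-0.002,0,0],[0,0,1,0,-0.002,0,0]])

```text
clock: 11.45
tool_pos: [0.5507, 0.0517, 0.0373]
eef_rot: [0.999, 0.047, 0.0, 0.003]
contact_force: [-0.3, 4.7, -3.2]
opening: 0.268
```

```bash
python3 - <<'E'
from h import *
st()
E
```

```text
t 11.45 pos [0.5507 0.0517 0.0373] loader [0.0011 0.129 ] yaw 0.0941 z [ 0.001 -0.006 -1.   ] F [-0.3  4.7 -3.2] M [ 1.25  0.18 -0.14] op 0.268
```

Emit:
play_rows(increments=[[0,0,1.5,0,0.003,0,0],[0,0,1.5,0,0.002,0,0],[0,0,1.5,0,0.001,0,0],[0,0,1.5,0,0,0,0],[0,0,1.5,0,0,0,0],[0,0,1.5,0,0,0,0],[0,0,1.5,0,0,0,0],[0,0,1.5,0,0,0,0]])

```text
clock: 12.45
tool_pos: [0.5507, 0.052, 0.0381]
eef_rot: [0.999, 0.049, 0.0, -0.008]
contact_force: [-0.8, 7.2, 0.6]
opening: 0.268
```

```bash
python3 - <<'E'
from h import *
st()
cv2.imwrite("pics/t4.png",r.snapshot("top")[:,:,::-1])
b=cv2.imread("pics/t4.png")[135:235,275:395]
cv2.imwrite("pics/t4c.png",cv2.resize(b,None,fx=6,fy=6,interpolation=cv2.INTER_CUBIC))
E
```

```text
t 12.45 pos [0.5507 0.052  0.0381] loader [0.0011 0.1293] yaw 0.0982 z [-0.     0.015 -1.   ] F [-0.8  7.2  0.6] M [ 1.3   0.3  -0.35] op 0.268
```

View pics/t4c.png

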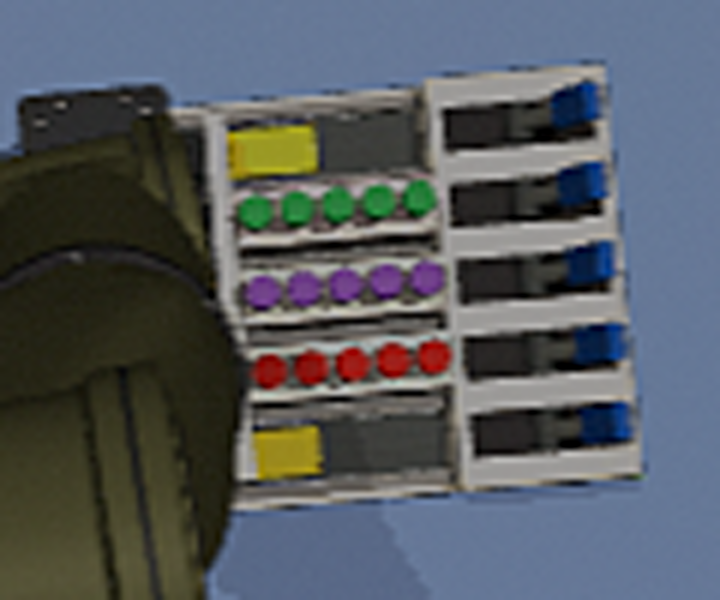

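Motion has stopped advancing. I'll press harder, with small yaw both ways, to seat all three.

Emit:
play_rows(increments=[[0,0,4,0,-0.01,0,0],[0,0,6,0,-0.01,0,0.006],[0,0,8,0,-0.008,0,0.01],[0,0,8,0,-0.008,0,0.01],[0,0,8,0,-0.008,0,0],[0,0,8,0,-0.008,0,-0.01],[0,0,8,0,-0.008,0,-0.01],[0,0,8,0,-0.008,0,0]])

```text
clock: 13.5
tool_pos: [0.5501, 0.0522, 0.0379]
eef_rot: [0.998, 0.063, -0.0, -0.008]
contact_force: [-3.7, 18.7, 1.4]
opening: 0.264
```

```bash
python3 - <<'E'
from h import *
st()
cv2.imwrite("pics/t5.png",r.snapshot("top")[:,:,::-1])
b=cv2.imread("pics/t5.png")[135:235,275:395]
cv2.imwrite("pics/t5c.png",cv2.resize(b,None,fx=6,fy=6,interpolation=cv2.INTER_CUBIC))
E
```

```text
t 13.50 pos [0.5501 0.0522 0.0379] loader [0.0005 0.1296] yaw 0.1270 z [-0.001  0.016 -1.   ] F [-3.7 18.7  1.4] M [ 3.63  0.92 -1.1 ] op 0.264
```

View pics/t5c.png

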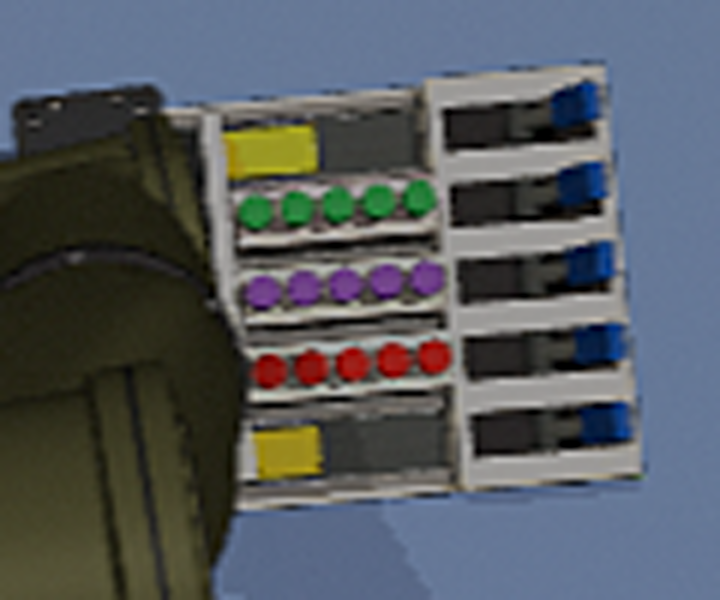

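```bash
python3 - <<'E'
from h import *
A=lambda x,y,z:ray("top",(275+(x+.5)/6-.5,135+(y+.5)/6-.5),z)
for nm,uv in [("green",[(255,212),(420,198)]),("purple",[(263,292),(427,279)]),("red",[(270,371),(434,356)])]:
    print(nm,w2l((A(*uv[0],.092)+A(*uv[1],.092))/2))
E
```

```text
green [0.03816687 0.02063405]
purple [-0.0001956   0.02040578]
red [-0.0372373   0.02030946]
```

Emit:
play_rows(increments=[[0,0,8,0,-0.01,0,0.03],[0,0,8,0,-0.01,0,0.04],[0,0,8,0,-0.01,0,0.04],[0,0,8,0,-0.01,0,0.03],[0,0,8,0,-0.01,0,0.02],[0,0,8,0,-0.01,0,0.02],[0,0,6,0,-0.01,0,0.01],[0,0,2,0,-0.01,0,0]])

```text
clock: 14.55
tool_pos: [0.5558, 0.0562, 0.0392]
eef_rot: [1.0, 0.002, 0.006, -0.001]
contact_force: [0.1, 2.6, -3.0]
opening: 0.272
```

```bash
python3 - <<'E'
from h import *
st()
cv2.imwrite("pics/t6.png",r.snapshot("top")[:,:,::-1])
b=cv2.imread("pics/t6.png")[135:235,275:395]
cv2.imwrite("pics/t6c.png",cv2.resize(b,None,fx=6,fy=6,interpolation=cv2.INTER_CUBIC))
E
```

```text
t 14.55 pos [0.5558 0.0562 0.0392] loader [0.0065 0.133 ] yaw 0.0035 z [ 0.013  0.002 -1.   ] F [ 0.1  2.6 -3. ] M [0.7  0.13 0.16] op 0.272
```

View pics/t6c.png

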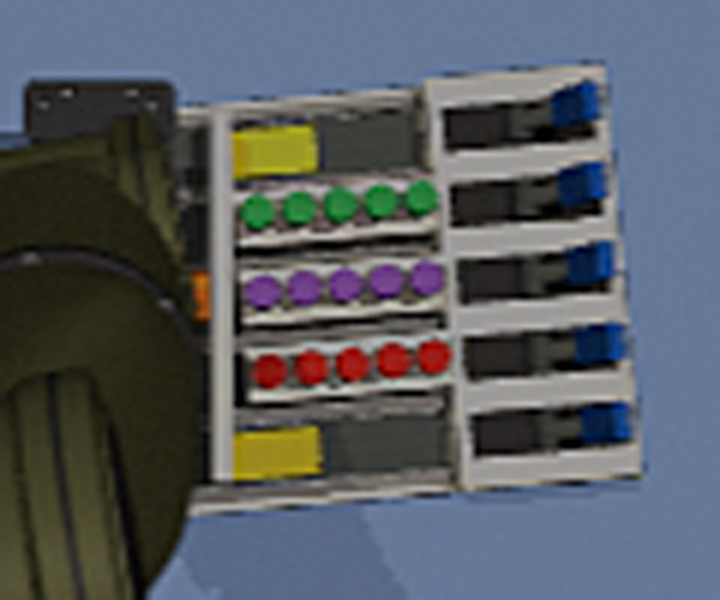

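Emit:
play_rows(increments=[[0,0,-3,0,0,-0.006,-0.02],[0,-2,-1,0,0,-0.006,-0.02],[0,-2,0,0,0,0,-0.02],[0,-2,0,0,0,0,-0.02],[0,0,4,0,0,0,-0.012],[0,0,5,0,-0.004,0,0],[0,0,5,0,-0.004,0,0],[0,0,5,0,-0.004,0,0]])

```text
clock: 15.6
tool_pos: [0.549, 0.0517, 0.0396]
eef_rot: [0.999, 0.052, -0.001, -0.002]
contact_force: [-3.0, 11.1, -1.4]
opening: 0.268
```

```bash
python3 - <<'E'
from h import *
st()
E
```

```text
t 15.60 pos [0.549  0.0517 0.0396] loader [-0.0006  0.1291] yaw 0.1047 z [-0.002  0.005 -1.   ] F [-3.  11.1 -1.4] M [ 2.07  0.49 -0.54] op 0.268
```

Emit:
play_rows(increments=[[0,0,-6,0,0,0,0],[0,0,-10,0,0,0,0],[0,0,-20,0,0,0,0],[0,0,-22,0,0,0,0],[0,0,-22,0,0,0,0],[0,0,-22,0,0,0,0],[0,-5,-22,0,0,0,0],[0,-5,-14,0,0,0,0]])

```text
clock: 16.6
tool_pos: [0.5253, 0.1888, 0.04]
eef_rot: [0.999, 0.051, 0.0, 0.0]
contact_force: [0.2, -0.8, -1.8]
opening: 0.267
```

```bash
python3 - <<'E'
from h import *
cv2.imwrite("pics/t7.png",r.snapshot("top")[:,:,::-1])
b=cv2.imread("pics/t7.png")[135:235,275:395]
cv2.imwrite("pics/t7c.png",cv2.resize(b,None,fx=6,fy=6,interpolation=cv2.INTER_CUBIC))
rows([*l2w(-.02,.29),.013],.1,8,0)
E
```

```text
t 16.65 pos [0.5241 0.1912 0.0399] loader [-0.0129  0.2704] yaw 0.1040 z [-0.     0.001 -1.   ] F [-1.2  1.4 -2.5] M [0.18 0.14 0.05] op 0.265
[0, -0.8, -2.5, 3.4, -0.0, 0.0, 0.001]
[0, -0.8, -2.5, 3.4, -0.0, 0.0, 0.001]
[0, -0.8, -2.5, 3.4, -0.0, 0.0, 0.001]
[0, -0.9, -2.5, 3.4, -0.0, 0.0, 0.001]
[0, -0.9, -2.5, 3.4, -0.0, 0.0, 0.001]
[0, -0.9, -2.5, 3.4, -0.0, 0.0, 0.001]
[0, -0.9, -2.5, 3.4, -0.0, 0.0, 0.001]
[0, -0.9, -2.5, 3.4, -0.0, 0.0, 0.001]
```

View pics/t7c.png

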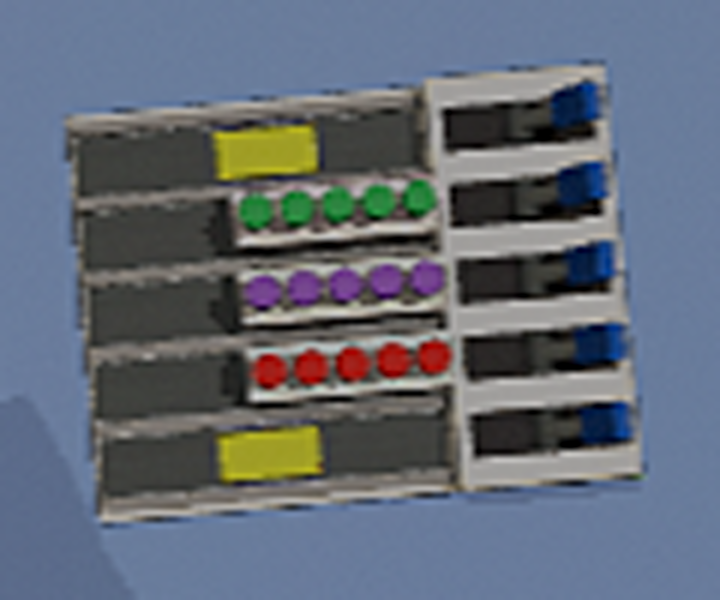

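Emit:
play_rows(increments=[[0,-0.8,-2.5,3.5,0,0,0],[0,-0.8,-2.5,3.5,0,0,0],[0,-0.8,-2.5,3.5,0,0,0],[0,-0.8,-2.5,3.5,0,0,0],[0,-0.8,-2.5,3.5,0,0,0],[0,0,0,3.5,0,0,0],[0,0,0,3,0,0,0],[0,0,0,1,0,0,0]])

```text
clock: 17.65
tool_pos: [0.5195, 0.2001, 0.0129]
eef_rot: [0.999, 0.05, -0.0, 0.001]
contact_force: [0.5, -0.5, -2.6]
opening: 0.268
```

```bash
python3 - <<'E'
from h import *
st()
E
```

```text
t 17.65 pos [0.5195 0.2001 0.0129] loader [-0.0167  0.2796] yaw 0.1000 z [ 0.    -0.002 -1.   ] F [ 0.5 -0.5 -2.6] M [-0.02  0.03  0.02] op 0.268
```

Still about 2 mm to go. I'll lower until contact, then release.

Emit:
play_rows(increments=[[0,0,0,1,0,0,0],[0,0,0,1,0,0,0],[0,0,0,1,0,0,0],[0,0,0,1,0,0,0],[0,0,0,0,0,0,0],[0.3,0,0,0,0,0,0],[0.4,0,0,0,0,0,0],[0.5,0,0,0,0,0,0]])

```text
clock: 18.65
tool_pos: [0.5204, 0.2, 0.0114]
eef_rot: [0.999, 0.05, 0.001, 0.001]
contact_force: [-0.5, 0.5, 0.1]
opening: 0.488
```

```bash
python3 - <<'E'
from h import *
st()
E
```

```text
t 18.65 pos [0.5204 0.2    0.0114] loader [-0.0158  0.2795] yaw 0.0995 z [ 0.002 -0.002 -1.   ] F [-0.5  0.5  0.1] M [-0.07  0.05  0.01] op 0.488
```

Emit:
play_rows(increments=[[0.7,0,0,0,0,0,0],[0.7,0,0,0,0,0,0],[0.7,0,0,-10,0,0,0],[0.7,0,0,-20,0,0,0],[0.7,0,0,-40,0,0,0],[0.7,0,0,-45,0,0,0],[0.4,0,0,-45,0,0,0],[0,0,0,-30,0,0,0]])

```text
clock: 19.65
tool_pos: [0.5186, 0.1998, 0.2079]
eef_rot: [0.999, 0.05, -0.0, 0.001]
contact_force: [0.2, 0.7, -0.5]
opening: 0.501
```

```bash
python3 - <<'E'
from h import *
rows([*l2w(-.038,-.15),.21],L[2],10,0)
cv2.imwrite("pics/s8.png",r.snapshot("scene")[:,:,::-1])
b=cv2.imread("pics/s8.png")[120:320,160:500]
cv2.imwrite("pics/s8c.png",cv2.resize(b,None,fx=2.3,fy=2.3))
t=r.snapshot("top")[:,:,::-1];cv2.imwrite("pics/t8c.png",cv2.resize(t[120:260,200:480],None,fx=2.8,fy=2.8))
E
```

```text
t 19.65 pos [0.5186 0.1998 0.2079] loader [-0.0176  0.2794] yaw 0.0995 z [-0.001 -0.003 -1.   ] F [ 0.2  0.7 -0.5] M [-0.1  -0.02  0.02] op 0.501
[0, -2.5, 42.9, -0.1, 0.0, 0.0, 0.001]
[0, -2.4, 42.9, -0.1, 0.0, 0.0, 0.001]
[0, -2.4, 42.9, -0.1, 0.0, 0.0, 0.001]
[0, -2.3, 42.9, -0.1, 0.0, 0.0, 0.001]
[0, -2.3, 42.9, -0.1, 0.0, 0.0, 0.001]
[0, -2.2, 42.9, -0.2, 0.0, 0.0, 0.001]
[0, -2.2, 42.9, -0.2, 0.0, 0.0, 0.001]
[0, -2.2, 42.9, -0.2, 0.0, 0.0, 0.001]
[0, -2.1, 42.9, -0.2, 0.0, 0.0, 0.001]
[0, -2.1, 42.9, -0.2, 0.0, 0.0, 0.001]
[0, 0, 0, 0, 0, 0, 0]
[0, 0, 0, 0, 0, 0, 0]
[0, 0, 0, 0, 0, 0, 0]
[0, 0, 0, 0, 0, 0, 0]
[0, 0, 0, 0, 0, 0, 0]
[0, 0, 0, 0, 0, 0, 0]
```

View pics/s8c.png

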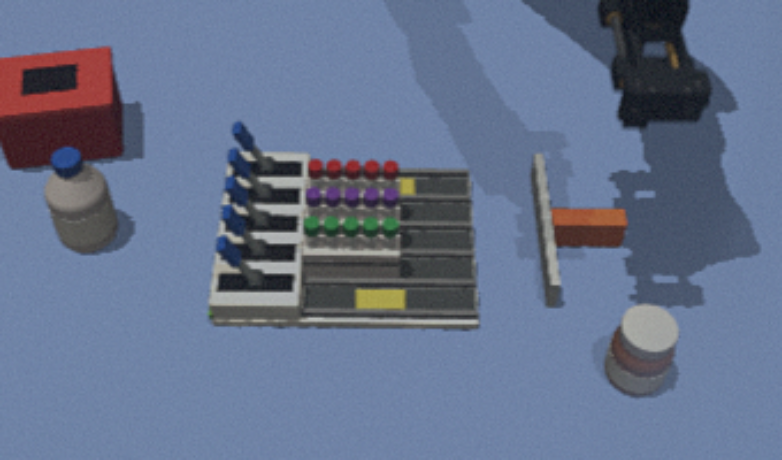

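View pics/t8c.png

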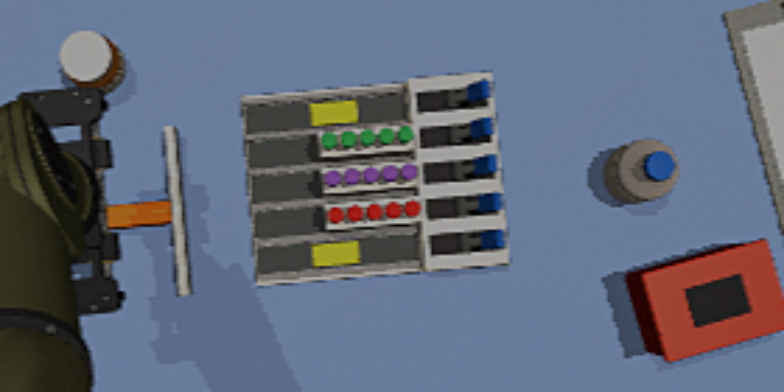

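Emit:
play_rows(increments=[[0,-2.3,30,0,0,0,0.001],[0,-2.3,48,0,0,0,0.001],[0,-2.3,48,0,0,0,0.001],[0,-2.3,48,0,0,0,0.001],[0,-2.3,48,0,0,0,0.001],[0,-2.3,48,0,0,0,0.001],[0,-2.3,48,0,0,0,0.001],[0,-2.3,48,0,0,0,0.001]])

```text
clock: 20.75
tool_pos: [0.5351, -0.1703, 0.2052]
eef_rot: [0.999, 0.051, -0.001, -0.002]
contact_force: [0.3, -0.3, -0.5]
opening: 0.005
```

```bash
python3 - <<'E'
from h import *
rows([*l2w(-.038,-.145),.15],L[2],6,0)
E
```

```text
t 20.75 pos [ 0.5351 -0.1703  0.2052] loader [-0.0343 -0.0907] yaw 0.1028 z [-0.003  0.003 -1.   ] F [ 0.3 -0.3 -0.5] M [-0.04  0.02  0.02] op 0.005
[0, -0.7, 9.1, 9.2, -0.001, 0.0, 0.002]
[0, -0.7, 9.1, 9.2, -0.001, 0.0, 0.002]
[0, -0.7, 9.1, 9.2, -0.001, 0.0, 0.002]
[0, -0.7, 9.1, 9.2, -0.001, 0.0, 0.002]
[0, -0.6, 9.1, 9.2, -0.001, 0.0, 0.002]
[0, -0.6, 9.1, 9.2, -0.001, 0.0, 0.002]
[0, 0, 0, 0, 0, 0, 0]
[0, 0, 0, 0, 0, 0, 0]
```

Emit:
play_rows(increments=[[0,-0.7,9.1,4,-0.001,0,0.002],[0,-0.7,9.1,4,-0.001,0,0.002],[0,-0.7,9.1,9,-0.001,0,0.002],[0,-0.7,9.1,9,0,0,0.002],[0,-0.6,9.1,9,0,0,0.002],[0,-0.6,4,9,0,0,0.002],[0,0,0,0,0,0,0],[0,0,0,0,0,0,0]])

```text
clock: 21.75
tool_pos: [0.5339, -0.2222, 0.1559]
eef_rot: [0.999, 0.045, -0.003, -0.001]
contact_force: [0.3, 0.0, -0.5]
opening: 0.003
```

```bash
python3 - <<'E'
from h import *
rows([*l2w(-.038,-.145),.080],L[2],6,0)
cv2.imwrite("pics/w9.png",r.snapshot("wrist")[:,:,::-1])
t=r.snapshot("top")[:,:,::-1];cv2.imwrite("pics/t9c.png",cv2.resize(t[130:250,270:470],None,fx=4,fy=4))
for x in (-.038,-.076): print(proj("wrist",[*l2w(x,-.1086),.103]),proj("top",[*l2w(x,-.1086),.103]))
E
```

```text
t 21.75 pos [ 0.5339 -0.2222  0.1559] loader [-0.0403 -0.1423] yaw 0.0893 z [-0.007  0.002 -1.   ] F [ 0.3  0.  -0.5] M [-0.07  0.04  0.04] op 0.003
[0, 0.5, 0.5, 12.6, -0.0, 0.001, -0.0]
[0, 0.4, 0.5, 12.6, -0.0, 0.001, -0.0]
[0, 0.4, 0.5, 12.6, -0.0, 0.001, -0.0]
[0, 0.4, 0.5, 12.6, -0.0, 0.001, -0.0]
[0, 0.4, 0.5, 12.6, -0.0, 0.001, -0.0]
[0, 0.4, 0.5, 12.6, -0.0, 0.001, -0.0]
[0, 0, 0, 0, 0, 0, 0]
[0, 0, 0, 0, 0, 0, 0]
[327.87028717 163.80748633] [379.08282222 191.38037235]
[261.59774615 163.78508339] [380.33166457 204.85002318]
```

View pics/w9.png

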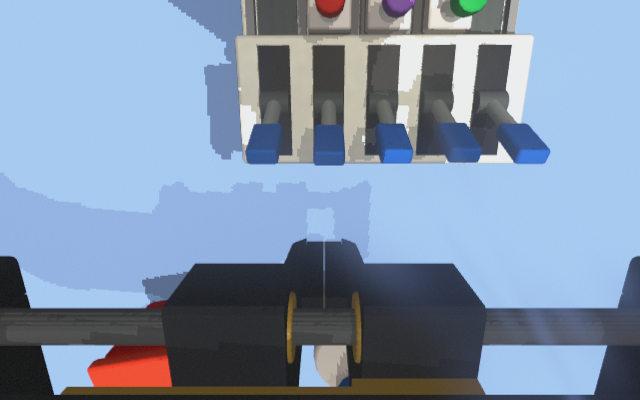

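View pics/t9c.png

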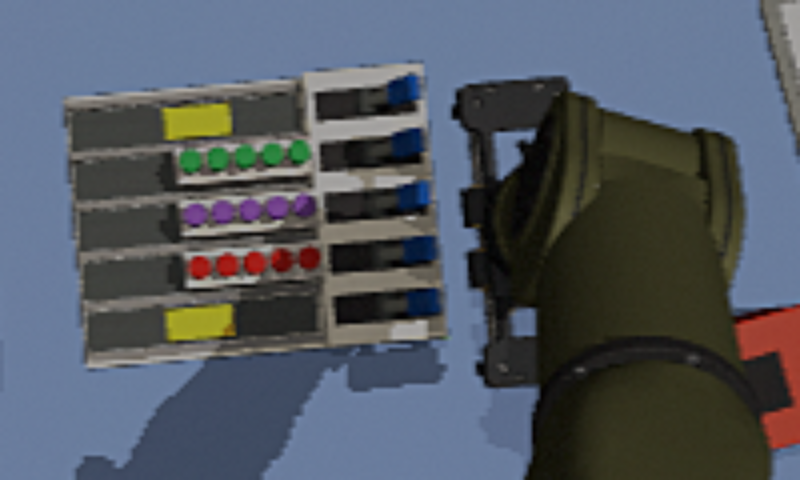

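Emit:
play_rows(increments=[[0,0.4,0.5,12,0,0.001,0],[0,0.4,0.5,12,0,0.001,0],[0,0.4,0.5,12,0,0.001,0],[0,0.4,0.5,12,0,0.001,0],[0,0.4,0,12,0,0.001,0],[0,0.4,0,6,0,0.001,0],[0,0,0,0,0,0,0],[0,0,0,0,0,0,0]])

```text
clock: 22.85
tool_pos: [0.5364, -0.2235, 0.085]
eef_rot: [0.999, 0.045, -0.0, -0.001]
contact_force: [0.2, -0.3, -0.1]
opening: 0.005
```

```bash
python3 - <<'E'
from h import *
rows([*l2w(-.038,-.068),.082],L[2],8,0)
cv2.imwrite("pics/w10.png",r.snapshot("wrist")[:,:,::-1])
E
```

```text
t 22.85 pos [ 0.5364 -0.2235  0.085 ] loader [-0.0378 -0.1438] yaw 0.0900 z [-0.     0.003 -1.   ] F [ 0.2 -0.3 -0.1] M [-0.08  0.07 -0.01] op 0.005
[0, -0.0, -9.5, 0.4, -0.0, 0.0, 0.0]
[0, -0.0, -9.5, 0.4, -0.0, 0.0, 0.0]
[0, -0.0, -9.5, 0.4, -0.0, 0.0, 0.0]
[0, -0.0, -9.5, 0.4, -0.0, 0.0, 0.0]
[0, -0.0, -9.5, 0.4, -0.0, 0.0, 0.0]
[0, -0.0, -9.5, 0.4, -0.0, 0.0, 0.0]
[0, -0.0, -9.5, 0.4, -0.0, 0.0, 0.0]
[0, -0.0, -9.5, 0.4, -0.0, 0.0, 0.0]
```

View pics/w10.png

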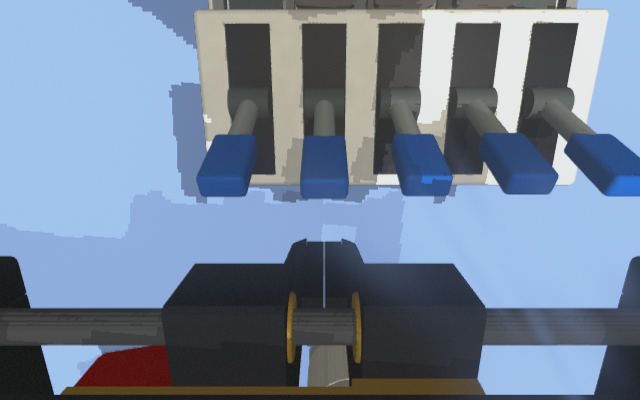

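Emit:
play_rows(increments=[[0,0,-6,0,0,0,0],[0,0,-8,0,0,0,0],[0,0,-8,0,0,0,0],[0,0,-8,0,0,0,0],[0,0,-9,0,0,0,0],[0,0,-9,0,0,0,0],[0,0,-9,0,0,0,0],[0,0,-8,0,0,0,0]])

```text
clock: 23.9
tool_pos: [0.5314, -0.1558, 0.0867]
eef_rot: [0.999, 0.045, 0.002, -0.0]
contact_force: [0.3, -2.0, -0.6]
opening: 0.008
```

```bash
python3 - <<'E'
from h import *
rows([*l2w(-.038,-.062),.083],L[2],8,0)
cv2.imwrite("pics/w11.png",r.snapshot("wrist")[:,:,::-1])
E
```

```text
t 23.90 pos [ 0.5314 -0.1558  0.0867] loader [-0.0367 -0.0759] yaw 0.0893 z [ 0.003  0.    -1.   ] F [ 0.3 -2.  -0.6] M [-0.38 -0.01  0.01] op 0.008
[0, -0.2, -1.7, 0.5, -0.0, -0.0, -0.0]
[0, -0.2, -1.7, 0.5, -0.0, -0.0, -0.0]
[0, -0.2, -1.7, 0.5, -0.0, -0.0, -0.0]
[0, -0.2, -1.7, 0.5, -0.0, -0.0, -0.0]
[0, -0.2, -1.7, 0.5, -0.0, -0.0, -0.0]
[0, -0.2, -1.7, 0.5, -0.0, -0.0, -0.0]
[0, -0.2, -1.7, 0.5, -0.0, -0.0, -0.0]
[0, -0.2, -1.7, 0.5, -0.0, -0.0, -0.0]
```

View pics/w11.png

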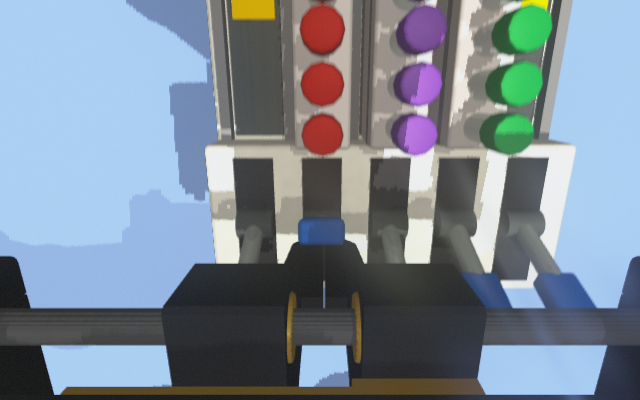

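Emit:
play_rows(increments=[[0,-0.2,-3,0.4,0,0,0],[0,-0.2,-3,0.4,0,0,0],[0,-0.2,-3,0.4,0,0,0],[0,-0.2,-3,0.4,0,0,0],[0,0,-2.5,0,0,0,0],[0,0,-2.5,0,0,0,0],[0,0,-2,0,0,0,0],[0,0,-2,0,0,0,0]])

```text
clock: 24.95
tool_pos: [0.5304, -0.1472, 0.0858]
eef_rot: [0.999, 0.039, 0.005, 0.008]
contact_force: [1.6, -5.2, -1.8]
opening: 0.007
```

```bash
python3 - <<'E'
from h import *
st()
cv2.imwrite("pics/w12.png",r.snapshot("wrist")[:,:,::-1])
E
```

```text
t 24.95 pos [ 0.5304 -0.1472  0.0858] loader [-0.037  -0.0673] yaw 0.0784 z [ 0.01  -0.016 -1.   ] F [ 1.6 -5.2 -1.8] M [-1.28 -0.17  0.01] op 0.007
```

View pics/w12.png

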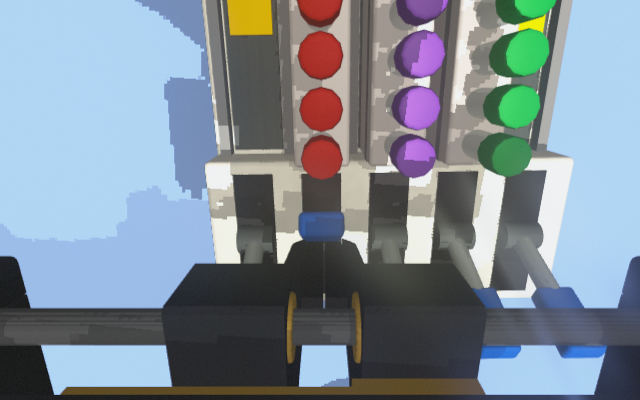

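Emit:
play_rows(increments=[[0,0,-4,0,0.012,0,-0.008],[0,0,-6,0,0.01,0,-0.005],[0,0,-7,0,0.008,0,-0.003],[0,0,-8,0,0.008,0,-0.003],[0,0,-8,0,0.008,0,-0.003],[0,0,-8,0,0.008,0,-0.003],[0,0,-8,0,0.008,0,-0.003],[0,0,-8,0,0.008,0,0]])

```text
clock: 26.0
tool_pos: [0.5305, -0.1455, 0.0875]
eef_rot: [0.999, 0.031, 0.013, 0.006]
contact_force: [2.1, -16.8, -3.8]
opening: 0.005
```

```bash
python3 - <<'E'
from h import *
st()
cv2.imwrite("pics/w13.png",r.snapshot("wrist")[:,:,::-1])
E
```

```text
t 26.00 pos [ 0.5305 -0.1455  0.0875] loader [-0.0368 -0.0656] yaw 0.0622 z [ 0.026 -0.012 -1.   ] F [  2.1 -16.8  -3.8] M [-3.65 -0.29  0.06] op 0.005
```

View pics/w13.png

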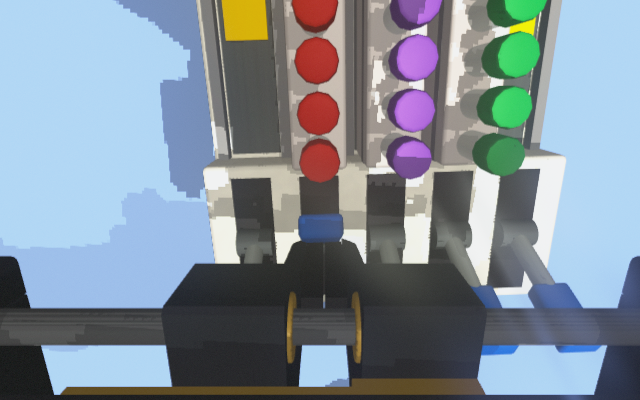

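Emit:
play_rows(increments=[[0,0,6,0,0,-0.005,-0.005],[0,0,10,0,0.002,-0.005,-0.005],[0,0,12,0,0.002,-0.005,-0.005],[0,0,12,0,0.002,-0.005,-0.005],[0,0,12,0,0.002,-0.005,-0.005],[0,0,12,0,0.002,0,-0.003],[0,0,12,0,0,0,0],[0,0,3,0,0,0,0]])

```text
clock: 27.05
tool_pos: [0.5362, -0.2277, 0.0875]
eef_rot: [0.999, 0.046, -0.002, -0.0]
contact_force: [-0.1, 0.1, -0.1]
opening: 0.005
```

```bash
python3 - <<'E'
from h import *
rows([*l2w(0,-.146),.085],L[2],6,0)
cv2.imwrite("pics/w14.png",r.snapshot("wrist")[:,:,::-1])
E
```

```text
t 27.05 pos [ 0.5362 -0.2277  0.0875] loader [-0.0385 -0.1479] yaw 0.0915 z [-0.004  0.    -1.   ] F [-0.1  0.1 -0.1] M [-0.04  0.05 -0.03] op 0.005
[0, 6.4, -0.3, 0.4, -0.0, 0.001, 0.0]
[0, 6.4, -0.3, 0.4, -0.0, 0.001, 0.0]
[0, 6.4, -0.3, 0.4, -0.0, 0.001, 0.0]
[0, 6.4, -0.3, 0.4, -0.0, 0.001, 0.0]
[0, 6.4, -0.3, 0.4, -0.0, 0.001, 0.0]
[0, 6.4, -0.3, 0.4, -0.0, 0.001, 0.0]
[0, 0, 0, 0, 0, 0, 0]
[0, 0, 0, 0, 0, 0, 0]
```

View pics/w14.png

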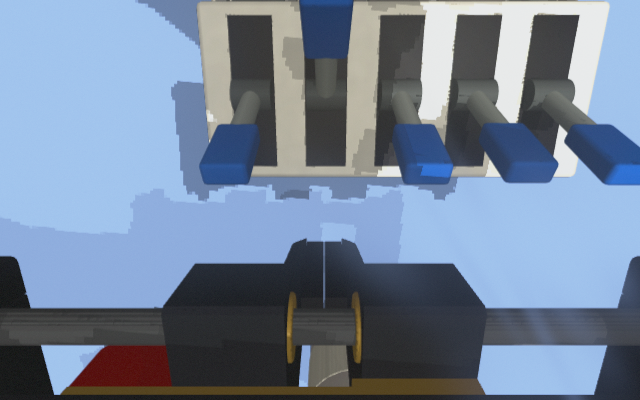

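Lane 1 is flipped over (column 327 now leans to the rack) and its neighbours haven't moved. On to lane 2.

Emit:
play_rows(increments=[[0,6.4,-0.2,0.4,0,0.001,0],[0,6.4,-0.2,0.4,0,0.001,0],[0,6.4,-0.2,0.4,0,0.001,0],[0,6.4,-0.2,0.4,0,0.001,0],[0,6.4,-0.2,0.4,0,0,0],[0,4.5,0,0.4,0,0,0],[0,0,0,0,0,0,0],[0,0,0,0,0,0,0]])

```text
clock: 28.1
tool_pos: [0.5756, -0.2202, 0.0847]
eef_rot: [0.999, 0.047, 0.0, -0.001]
contact_force: [0.8, -0.7, 0.9]
opening: 0.003
```

```bash
python3 - <<'E'
from h import *
st()
E
```

```text
t 28.10 pos [ 0.5756 -0.2202  0.0847] loader [ 0.0015 -0.144 ] yaw 0.0950 z [ 0.     0.002 -1.   ] F [ 0.8 -0.7  0.9] M [-0.05  0.05 -0.07] op 0.003
```

Emit:
play_rows(increments=[[0,-0.2,-6,0,0,0,0.003],[0,-0.2,-8,0,0,0,0.002],[0,-0.2,-8,0,0,0,0],[0,-0.2,-8,0,0,0,0],[0,-0.2,-9,0,0,0,0],[0,-0.2,-9,0,0,0,0],[0,0,-9,0,0,0,0],[0,0,-8,0.5,0,0,0]])

```text
clock: 29.1
tool_pos: [0.5679, -0.1531, 0.0851]
eef_rot: [0.999, 0.044, 0.001, 0.0]
contact_force: [0.8, -2.5, -0.7]
opening: 0.003
```

Emit:
play_rows(increments=[[0,0,-4,0.4,0,0,0],[0,0,-4,0.4,0,0,0],[0,0,-4,0.4,0.003,0,-0.002],[0,0,-4,0.4,0.003,0,-0.002],[0,0,-5,0,0.005,0,-0.003],[0,0,-6,0,0.006,0,-0.003],[0,0,-7,0,0.008,0,-0.003],[0,0,-8,0,0.008,0,-0.003]])

```text
clock: 30.1
tool_pos: [0.5664, -0.1436, 0.0847]
eef_rot: [0.999, 0.04, 0.005, 0.004]
contact_force: [1.2, -16.0, -4.1]
opening: 0.008
```

```bash
python3 - <<'E'
from h import *
st()
cv2.imwrite("pics/w15.png",r.snapshot("wrist")[:,:,::-1])
E
```

```text
t 30.10 pos [ 0.5664 -0.1436  0.0847] loader [-0.0008 -0.0669] yaw 0.0792 z [ 0.01  -0.008 -1.   ] F [  1.2 -16.   -4.1] M [-3.4  -0.3  -0.13] op 0.008
```

View pics/w15.png

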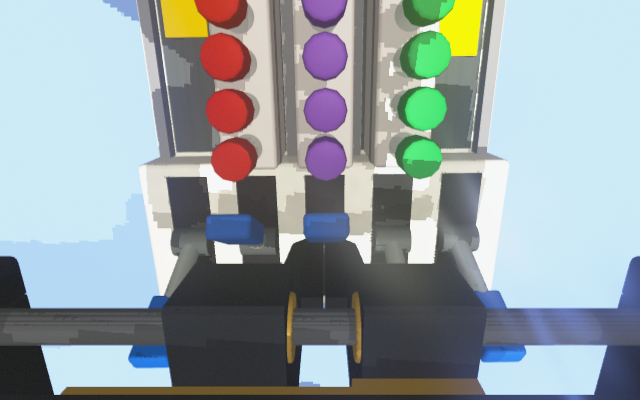

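Emit:
play_rows(increments=[[0,0,6,0,0,-0.003,-0.003],[0,0,10,0,0.002,-0.003,-0.003],[0,0,12,0,0.002,-0.003,-0.003],[0,0,12,0,0.002,0,-0.002],[0,0,12,0,0,0,0],[0,0,12,0,0,0,0],[0,0,12,0,0,0,0],[0,0,1,0,0,0,0]])

```text
clock: 31.15
tool_pos: [0.573, -0.2247, 0.0845]
eef_rot: [0.999, 0.045, -0.0, -0.0]
contact_force: [-0.0, -0.0, 0.8]
opening: 0.004
```

```bash
python3 - <<'E'
from h import *
rows([*l2w(0.038,-.146),.085],L[2],6,0)
E
```

```text
t 31.15 pos [ 0.573  -0.2247  0.0845] loader [-0.0015 -0.1483] yaw 0.0896 z [-0.001  0.    -1.   ] F [-0.  -0.   0.8] M [-0.09  0.04  0.04] op 0.004
[0, 6.6, -0.4, -0.1, -0.0, 0.0, -0.0]
[0, 6.6, -0.4, -0.1, -0.0, 0.0, -0.0]
[0, 6.6, -0.4, -0.1, -0.0, 0.0, -0.0]
[0, 6.6, -0.4, -0.1, -0.0, 0.0, -0.0]
[0, 6.6, -0.4, -0.1, -0.0, 0.0, -0.0]
[0, 6.6, -0.4, -0.1, -0.0, 0.0, -0.0]
[0, 0, 0, 0, 0, 0, 0]
[0, 0, 0, 0, 0, 0, 0]
```

Emit:
play_rows(increments=[[0,6.4,-0.3,0,0,0,0],[0,6.4,-0.3,0,0,0,0],[0,6.4,-0.3,0,0,0,0],[0,6.4,-0.3,0,0,0,0],[0,6.4,-0.2,0,0,0,0],[0,5,0,0,0,0,0],[0,0,0,0,0,0,0],[0,0,0,0,0,0,0]])

```text
clock: 32.15
tool_pos: [0.6131, -0.2167, 0.0842]
eef_rot: [0.999, 0.046, -0.0, -0.001]
contact_force: [-0.5, -0.2, 0.1]
opening: 0.006
```

```bash
python3 - <<'E'
from h import *
st()
cv2.imwrite("pics/w16.png",r.snapshot("wrist")[:,:,::-1])
E
```

```text
t 32.15 pos [ 0.6131 -0.2167  0.0842] loader [ 0.0392 -0.1439] yaw 0.0930 z [-0.001  0.002 -1.   ] F [-0.5 -0.2  0.1] M [-0.07  0.1   0.01] op 0.006
```

View pics/w16.png

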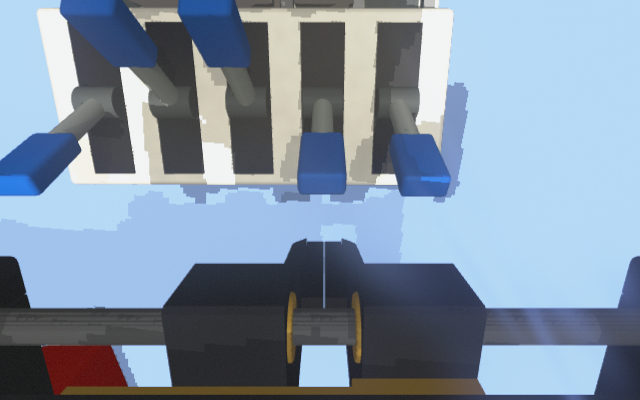

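Lanes 1 and 2 are flipped, and lane 3 (column 322) is lined up with the fingers at column 325.

Emit:
play_rows(increments=[[0,-0.2,-6,0,0,0,0.002],[0,-0.2,-8,0,0,0,0.001],[0,-0.2,-8,0,0,0,0],[0,-0.2,-8,0,0,0,0],[0,-0.2,-9,0,0,0,0],[0,-0.2,-9,0,0,0,0],[0,0,-9,0,0,0,0],[0,0,-8,0.3,0,0,0]])

```text
clock: 33.2
tool_pos: [0.6056, -0.1497, 0.0849]
eef_rot: [0.999, 0.044, 0.0, 0.0]
contact_force: [0.3, -1.9, -1.6]
opening: 0.009
```

Emit:
play_rows(increments=[[0,0,-4,0.3,0,0,0],[0,0,-4,0.3,0,0,0],[0,0,-4,0.3,0.003,0,-0.002],[0,0,-4,0.3,0.003,0,-0.002],[0,0,-5,0,0.005,0,-0.003],[0,0,-6,0,0.006,0,-0.003],[0,0,-7,0,0.008,0,-0.003],[0,0,-8,0,0.008,0,-0.003]])

```text
clock: 34.2
tool_pos: [0.6041, -0.1403, 0.0847]
eef_rot: [0.999, 0.041, 0.004, 0.005]
contact_force: [2.4, -14.2, -4.3]
opening: 0.003
```

```bash
python3 - <<'E'
from h import *
st()
cv2.imwrite("pics/w17.png",r.snapshot("wrist")[:,:,::-1])
E
```

```text
t 34.20 pos [ 0.6041 -0.1403  0.0847] loader [ 0.0371 -0.067 ] yaw 0.0824 z [ 0.009 -0.009 -1.   ] F [  2.4 -14.2  -4.3] M [-3.21 -0.38 -0.14] op 0.003
```

View pics/w17.png

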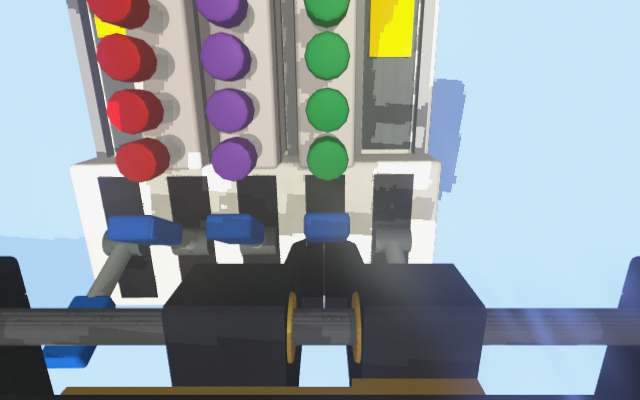

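Emit:
play_rows(increments=[[0,0,6,0,0,0,0],[0,0,10,0,0,0,0],[0,0,12,0,0,0,0],[0,0,12,0,0,0,0],[0,0,12,0,0,0,0],[0,0,12,0,0,0,0],[0,0,10,0,0,0,0],[0,0,0,0,0,0,0]])

```text
clock: 35.25
tool_pos: [0.6101, -0.2179, 0.0848]
eef_rot: [0.999, 0.041, 0.004, 0.003]
contact_force: [0.2, 0.5, -0.1]
opening: 0.007
```

Emit:
play_rows(increments=[[0,0,0,-15,0,0,0],[0,0,0,-25,0,0,0],[0,0,0,-30,0,0,0],[0,0,0,-30,0,0,0],[0,-20,0,-20,0,0,0],[0,-30,0,0,0,0,0],[0,-30,0,0,0,0,0],[0,-20,0,0,0,0,0]])

```text
clock: 36.25
tool_pos: [0.5108, -0.2195, 0.2155]
eef_rot: [0.999, 0.046, 0.009, 0.003]
contact_force: [-0.2, -0.2, -0.6]
opening: 0.003
```

```bash
python3 - <<'E'
from h import *
st()
s=r.snapshot("scene")[:,:,::-1];t=r.snapshot("top")[:,:,::-1]
cv2.imwrite("pics/s18.png",cv2.resize(s[120:320,160:500],None,fx=2.3,fy=2.3,interpolation=cv2.INTER_CUBIC))
cv2.imwrite("pics/t18.png",cv2.resize(t[135:235,275:395],None,fx=6,fy=6,interpolation=cv2.INTER_CUBIC))
cv2.imwrite("pics/w18.png",r.snapshot("wrist")[:,:,::-1])
E
```

```text
t 36.25 pos [ 0.5108 -0.2195  0.2155] loader [-0.0629 -0.1375] yaw 0.0917 z [ 0.018 -0.004 -1.   ] F [-0.2 -0.2 -0.6] M [-0.1   0.13  0.  ] op 0.003
```

View pics/s18.png

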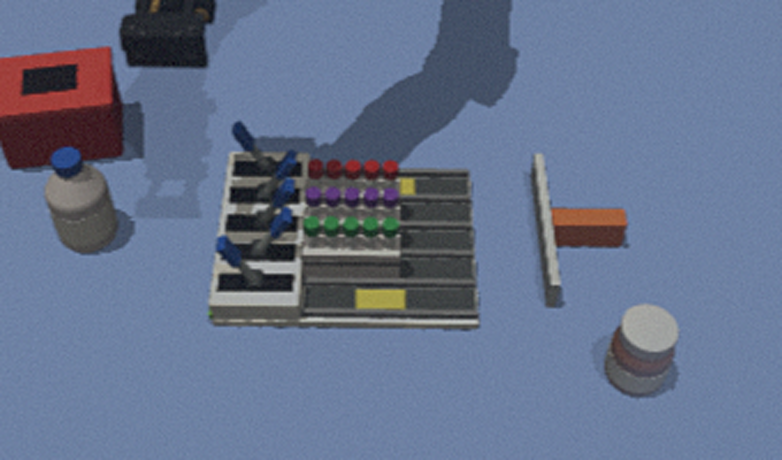

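View pics/t18.png

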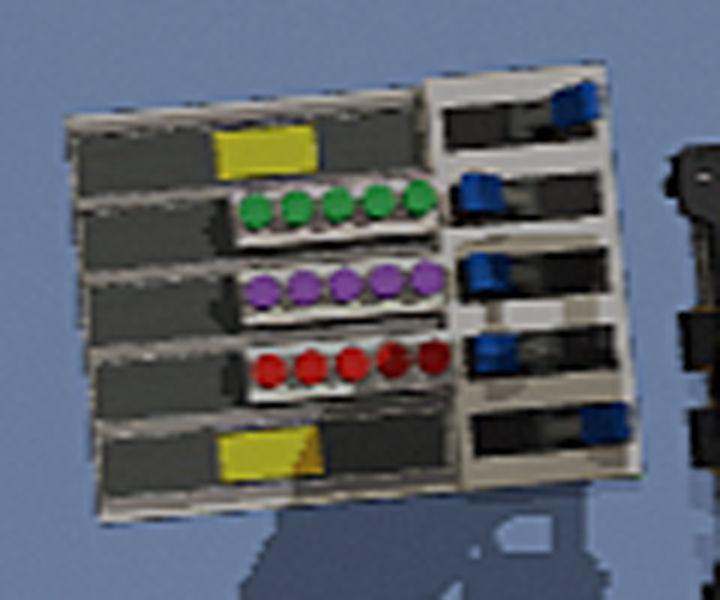

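View pics/w18.png

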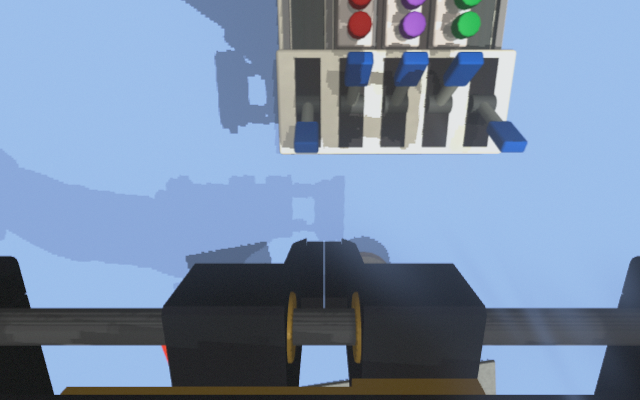

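```bash
python3 - <<'E'
from h import *
im=cv2.imread("pics/t18.png")
for a in (.5,.4):
  for x in (-.038,0,.038):
    p=proj("top",[*l2w(x,-.075+.07*np.sin(a)),.042+.07*np.cos(a)]); q=(int((p[0]-275+.5)*6),int((p[1]-135+.5)*6)); print(a,x,q)
    if a==.5: cv2.circle(im,q,2,(0,0,255),-1)
w=cv2.imread("pics/w18.png")
for x in (-.038,0,.038):
    for a,c in ((.5,(0,0,255)),(.4,(0,255,255))):
        p=proj("wrist",[*l2w(x,-.075+.07*np.sin(a)),.042+.07*np.cos(a)]); cv2.circle(w,(int(p[0]),int(p[1])),1,c,-1)
cv2.imwrite("pics/w19.png",cv2.resize(w[0:170,260:540],None,fx=2.8,fy=2.8))
cv2.imwrite("pics/t19.png",im[130:400,400:660])
E
```

```text
0.5 -0.038 (485, 353)
0.5 0 (477, 272)
0.5 0.038 (470, 192)
0.4 -0.038 (499, 351)
0.4 0 (491, 271)
0.4 0.038 (484, 190)
```

View pics/w19.png

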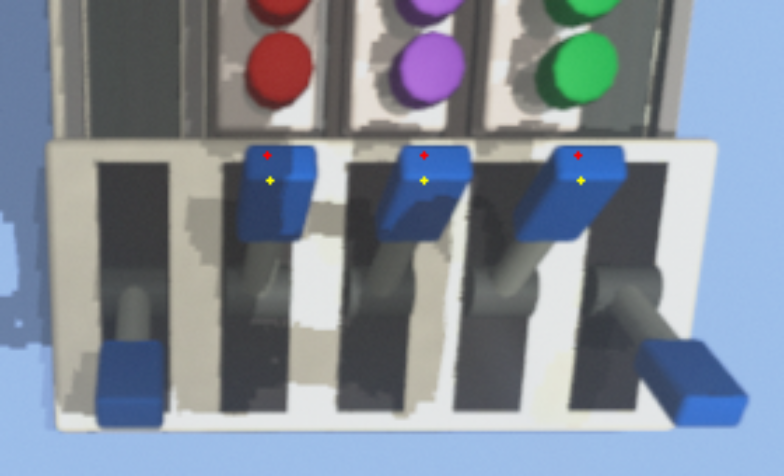

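View pics/t19.png

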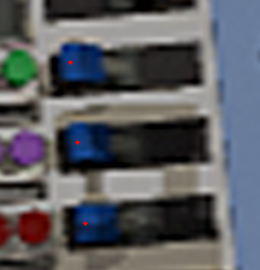

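```bash
python3 - <<'E'
from plant import r
print(r.finish_job())
E
```

```text
the job is handed in; nothing more can be done
None
```

The job is handed in, at about 36 s of the 72 s allowed. `finish_job` reports no verdict, so I don't know the official result.

- **Racks:** I gripped the bar by its handle and pushed the racks in lanes 1 to 3 against the stop. I pressed with up to about 19 N while turning the bar slightly each way. The top camera puts them at loader y = 20.3 to 20.6 mm (20 is home), in a straight row.
- **Bar:** It lies flat on the bench on the loader's +y side, with the gripper clear of it.
- **Toggles:** I flipped toggles 1, 2 and 3 with the shut fingers, pressing each with 14 to 17 N until it stopped moving. In the last pictures all three lean equally towards the racks, and toggles 0 and 4 still lean away.
- **Bystanders:** In the last picture of the whole scene, the bottle, jar and red container stand where they did.

**Checks that disagreed slightly:**
- The wrist picture put the toggle tips about 0.03 rad short of the locked position. I put that down to calibration error, because the top view and the contact force both fit the end stop.
- While I pressed, the bar turned about 0.09 rad off line. The green rack's caps then appeared to shift by about 1 mm and came back after a final press with the bar straight.

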